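# Load the rolling ramp's ballast box

### The job

Slide the cover of the rolling ramp's ballast box fully open and leave it open, then pour all six brass ballast balls from the steel cup into the box. Stand the empty cup back upright in the spot it came from, half under the edge of the glass testing bed, and let go. Do not knock the glass bed, and leave the jack, the spare leveling foot and the bowl where they stand.

Things in the scene. Friction and masses are not known exactly. Their poses are not given: they have to be found in the camera images.
- ledge: White pine board, 500 (x) x 190 (y) x 20 mm, fixed flat on the work surface. Origin on the work surface under the row of things; x along the row, +y to the open side; it spans y = -105 to +85 mm. On its top (z = 20 mm), along y = 0 at x = -115, 0, +115 mm (each within 6 mm), stand in any order the cup, the jack in its dish and the spare foot.
- bed: Glass testing bed, aluminium frame, 600 (x) x 1000 (y) mm, fixed. Its head edge overhangs the row about over the cup's axis, so the cup cannot be taken straight from above. Origin on the work surface below the edge's middle; x along the edge, +y out over the open side. Edge: underside 165, top 187 mm up; falls 3 degrees to -y. 18 mm brass posts at x = -285, +285, y = -130 mm.
- cup: Straight-sided round steel cup, 60 mm outer diameter, 75 mm tall, wall 3 mm, floor 4 mm, about 120 g, holding the six balls (lower 40 mm full). Origin at the centre of its underside, z along its axis to the open mouth. It stands upright on the ledge.
- ramp: Chrome rolling ramp with ballast box, fixed. Origin under the box's centre, on the work surface. Box: grey, open, 116 mm square outside, 104 inside, rim 70 mm high, floor 6 mm. Cover runners (78 mm high) at y = +-63 mm stick out to x = -177 mm. On the +x side two rails along y at x = 92 and 148 mm rise from z = 165 mm at y = -90 to 246 mm at y = +200 mm, on upright plates.
- mouth (a point): Centre of the ballast box's mouth, 70 mm above the work surface; axes as the ramp's.
- cover (a joint): Travel of the flat aluminium cover (116 x 118 x 5 mm, on the rim of the ballast box): 0 = shut, 0.11 = end stop, fully open. It slides along the ramp's -x, needs about 2 N, and stays where left. It may start partly open.
- cover_knob (a point): Centre of the top of the cover's upright round knob, 18 mm in diameter, 33 mm tall over the cover's top (its neck's lowest 7 mm is 10 mm thick). The knob stands at the middle of the cover.
- ball0_center (a point): Centre of a polished brass ballast ball, 20 mm in diameter, 36 g, one of the six in the cup.
- ball1_center (a point): Centre of a polished brass ballast ball, 20 mm in diameter, 36 g, one of the six in the cup.
- ball2_center (a point): Centre of a polished brass ballast ball, 20 mm in diameter, 36 g, one of the six in the cup.
- ball3_center (a point): Centre of a polished brass ballast ball, 20 mm in diameter, 36 g, one of the six in the cup.
- ball4_center (a point): Centre of a polished brass ballast ball, 20 mm in diameter, 36 g, one of the six in the cup.
- ball5_center (a point): Centre of a polished brass ballast ball, 20 mm in diameter, 36 g, one of the six in the cup.
- foot: Spare brass leveling foot: disc 52 mm in diameter with a 12 mm stud standing up, 70 mm tall in all, loose on the ledge. Origin at the centre of its underside. Leave alone.
- jack: White ceramic jack, a 63 mm ball resting loose in a shallow rubber dish on the ledge, its top 66 mm above the ledge. Origin at the ball's lowest point at the start. Leave alone.
- bowl: Maroon composition bowl, 124 mm across, 96 mm tall, lying on its flat side on the work surface left of the ramp. Origin at the centre of its underside. Leave alone.
Things that resemble listed ones, but are neither listed nor needed, are in the scene too. Leave any orange look-alike of the cup alone.

How it is judged:
By the outcome, as a careful person would: the job done as asked, in the order asked, and still so for the second after the job is handed in, with the robot touching nothing.
It also fails if it takes over 67 s, if anything falls off the work surface, if the arm or the gripper's body presses on something with over 40 N, if the wrist force passes 120 N, or if a joint passes its speed limit or range.

### The arm

A 6-joint arm with a two-finger parallel gripper is mounted at the origin on the work surface. World frame = base frame: x ahead of the robot, y to its left, z up, the work surface at z = 0. Lengths are in m, angles in rad, forces in N, time in s.
With the tool pointing down it reaches from about 0.3 to 0.875 m from the base axis. Payload 6.4 kg.
Tool frame: the origin (TCP) lies midway between the tips of the shut fingers; the grasp point (between the pads) lies ctrl.grip_depth behind it (ctrl.grip_depth is the distance from the TCP to the grasp point, in m); x points along the fingers, y is the direction in which the jaws open and shut, and the axes are right-handed (so a half turn about x gives the same grasp; the last joint's range is limited). The gripper opens to 85 mm and grips with 20 to 120 N. Pads are 22 mm wide; open, the fingers measure 114 mm over their backs; the gripper's body (76 mm by 85 mm) begins 54 mm behind the grasp point. The pads swing forward as they close: fully open they stand 13 mm farther back than shut.
Start: joints at [-0.206, 0.181, 1.607, -0, 1.354, -0.206], TCP at [0.575, 0, 0.231] pointing down, gripper open.
Joint ranges: [-2.99, 2.99], [-0.89, 2.07], [0.3, 2.58], [-1.14, 4.28], [0, 2.63], [-3.12, 3.12]. Speed limits (rad/s): [2.57, 2.57, 3.01, 3.14, 3.14, 3.14].

### API

Orientations are given as a unit quaternion [w, x, y, z].
In Python, from bench import ctrl gives the robot as it stands.
- The arm moves only by the tool carry_out, never from a script. Its argument "motion" is one flat list of numbers, 7 for each row, row after row: the turn, a rotation vector about the tool's x, y, z in degrees, then the shift along the tool's x, y, z in m, then the gripper's target within -1 to 1 (shut at 1, half-way at 0, fully open at -1). A call has 1 to 10 rows; each row shifts and turns the pose as measured when the row begins, along the tool's axes as they then stand; what a row does not reach is not made up. A row lasts 1/10 s, in which the tool goes at most 50 mm and 8.59 degrees, less where a joint would pass 70% of its speed; a pose out of reach is approached as far as the arm can. A call with a gripper value outside its range is refused whole. The fingers move at their own pace and stop on an object; the grip force is fixed at half the most. Time passes only in rows, so rows that do not move let the fingers close. It gives the time, the measured TCP pose, the force and the opening at its end, in the units of the state.
- ctrl.get_obs(): the state, without advancing time (a new reading comes with each control period).
- ctrl.camera(name): name is "scene" or "side" or "wrist"; returns the picture (384x512x3 uint8, blue, green, red); there is no depth.
- ctrl.camera_params(name): a dict with "mtx" (3x3 intrinsics, pixels), "k1" (the pictures are not rectified: a ray, as slopes to the right and down, at radius r is drawn at 1 + k1 r^2 times it, then the intrinsics apply), "pose" (4x4, takes a point from camera to world coordinates); the wrist camera has in their place "hand_eye" (4x4, takes a point from camera to tool coordinates, whose origin is the TCP and whose axes are the tool frame's). Camera axes: x right, y down, z forward; pixel columns grow to the right and rows downward; lengths in m; the calibration is good to about 2 mm. A picture is of the moment at which its call begins: read the wrist's pose just before it. camera_params takes no time and is no camera call.
- ctrl.hand_in(): hands the job in, once; it reports no verdict.
Trained networks look in the newest picture that a camera, given by its name, has taken for a name from the list of things; names that differ only in an ending like _2 or _b are one class to them, and where a whole thing is asked for, a point or a joint stands for the part that bears it (a point fixed in the world has none). Each returns a list of dicts, best first, with "conf" (0 to 1); they miss things now and then, are a little off and sometimes report something else, mostly with a low value. They report only what shows in the picture. A call takes as long as a camera call. They do not tell look-alikes from the thing itself.
- ctrl.boxes_of(camera, thing): "point" ([x, y, z] in m, in the coordinates of the camera as it stood for that picture, good to about 4 mm: the middle of the surface that is visible of it).
- ctrl.trace(camera, thing): "pixels" (384x512 bool, what is visible of it).
- ctrl.landmark_of(camera, thing): "point" ([x, y, z] in m, in the coordinates of the camera as it stood for that picture, good to about 4 mm: a listed point, or the origin of a listed thing).
The state is a dict: "time_s": time; "q": joint angles; "dq": joint speeds; "joint_efforts": joint torques, N m; "eef_pos": TCP position; "eef_rot": TCP orientation; "wrist_force": force on the tool from outside, world axes, zero at the start; "torque": the same for the moment, N m; "opening": opening from 0.0 (shut) to 1.0 (fully open).
Only numpy, scipy, OpenCV 4.12 (cv2) and the standard library are available. Lean on these libraries where they do the work, as an engineer would, in place of code of your own. Each camera call takes 0.05 s, during which the arm holds its last target. There are 200 camera calls.

## Working session

There is one attempt and no reset: what is moved stays moved. The work goes in short steps, Python scripts to look and compute and a tool call to move; the robot and the scene stay as the last step left them, time stands still between calls to the robot, and variables do not carry over. Pictures are saved under pics/ and viewed, about 8 in all and at most 12, crops included, and the job is handed in when it is done.

Besides the shell and the picture viewer there is one more tool, called after "Emit:" as a command line: name --argument value ..., lists and objects as JSON in quotes. carry_out: Moves the arm, as the interface text tells. Its arguments: {"type":"object","properties":{"motion":{"type":"array"}},"required":["motion"]}

```bash
mkdir -p pics; ls; cat > h.py <<'E'
import numpy as np, cv2
from scipy.spatial.transform import Rotation as R
from bench import ctrl
def T_tool(o=None):
    o=o or ctrl.get_obs(); T=np.eye(4); q=o['eef_rot']
    T[:3,:3]=R.from_quat([q[1],q[2],q[3],q[0]]).as_matrix(); T[:3,3]=o['eef_pos']; return T
def campose(n,T=None):
    p=ctrl.camera_params(n)
    return np.array(p['pose']) if 'pose' in p else (T_tool() if T is None else T)@np.array(p['hand_eye'])
def w(P,pt): return (P@np.r_[pt,1])[:3]
def proj(n,X,P=None):
    p=ctrl.camera_params(n); P=campose(n) if P is None else P
    c=np.linalg.inv(P)@np.r_[X,1]; s=c[:2]/c[2]; s=s*(1+p['k1']*(s@s)); m=np.array(p['mtx']); return m[:2,:2]@s+m[:2,2]
def ray(n,uv,P=None):
    p=ctrl.camera_params(n); P=campose(n) if P is None else P; m=np.array(p['mtx'])
    d=np.linalg.inv(m[:2,:2])@(np.array(uv,float)-m[:2,2]); s=d.copy()
    for _ in range(20): s=d/(1+p['k1']*(s@s))
    v=P[:3,:3]@np.r_[s,1]; return P[:3,3],v/np.linalg.norm(v)
def onz(n,uv,z,P=None):
    o,d=ray(n,uv,P); return o+d*(z-o[2])/d[2]
E
python3 - <<'E'
from h import *
print(ctrl.get_obs()['time_s'],ctrl.grip_depth, T_tool().round(3).tolist())
ims=[]
for n in ['scene','side','wrist']:
    P=campose(n); im=ctrl.camera(n); cv2.imwrite(f'pics/{n}0.png',im); ims.append(im)
    print(n,P.round(3).tolist())
    for t in ['cup','jack','foot','bowl','ramp','mouth','cover_knob','bed','ledge','ball0_center']:
        print(t,[(round(d['conf'],2),w(P,d['point']).round(3).tolist()) for d in ctrl.landmark_of(n,t)][:4])
cv2.imwrite('pics/all.png',cv2.resize(np.hstack(ims[:2]),(800,300)))
print(ctrl.get_obs()['time_s'])
E
```

```text
pics
0.0 0.0187 [[-0.002, 1.0, -0.0, 0.574], [0.0, -0.0, -1.0, 0.0], [-1.0, -0.002, -0.0, 0.23], [0.0, 0.0, 0.0, 1.0]]
scene [[0.212, 0.8, -0.561, 1.051], [0.977, -0.17, 0.127, -0.023], [0.007, -0.575, -0.818, 0.838], [0.0, 0.0, 0.0, 1.0]]
cup [(0.9, [0.537, -0.023, -0.001]), (0.79, [0.396, -0.079, 0.002]), (0.75, [0.546, -0.228, 0.018])]
jack [(0.74, [0.663, -0.204, 0.023])]
foot [(0.85, [0.431, -0.235, 0.017])]
bowl [(0.84, [0.439, 0.408, -0.001])]
ramp [(0.93, [0.583, 0.123, -0.001]), (0.32, [0.434, -0.233, 0.017])]
mouth [(0.73, [0.588, 0.121, 0.067])]
cover_knob [(0.84, [0.558, 0.129, 0.11]), (0.23, [0.584, 0.123, -0.003])]
bed []
ledge [(0.65, [0.545, -0.226, -0.008])]
ball0_center []
side [[-0.97, -0.154, 0.188, 0.335], [-0.243, 0.611, -0.753, 0.898], [0.001, -0.776, -0.63, 0.77], [0.0, 0.0, 0.0, 1.0]]
cup [(0.76, [0.544, -0.223, 0.016]), (0.71, [0.393, -0.081, 0.001]), (0.57, [0.534, -0.024, -0.002]), (0.29, [0.579, 0.123, -0.003])]
jack [(0.61, [0.659, -0.208, 0.018])]
foot [(0.68, [0.434, -0.237, 0.016])]
bowl [(0.82, [0.432, 0.409, -0.0])]
ramp [(0.76, [0.579, 0.121, -0.001]), (0.29, [0.433, -0.235, 0.018])]
mouth [(0.6, [0.586, 0.123, 0.067])]
cover_knob [(0.72, [0.558, 0.13, 0.104])]
bed []
ledge [(0.85, [0.544, -0.225, -0.002])]
ball0_center []
wrist [[1.0, 0.001, 0.0, 0.575], [0.001, -0.963, -0.271, 0.067], [-0.0, 0.271, -0.963, 0.374], [0.0, 0.0, 0.0, 1.0]]
cup [(0.89, [0.537, -0.021, -0.003]), (0.88, [0.543, -0.229, 0.019]), (0.75, [0.393, -0.082, -0.0]), (0.29, [0.584, 0.123, 0.072])]
jack [(0.86, [0.661, -0.21, 0.023])]
foot [(0.49, [0.433, -0.237, 0.019])]
bowl []
ramp [(0.75, [0.579, 0.124, 0.001])]
mouth [(0.94, [0.589, 0.121, 0.071]), (0.46, [0.542, -0.227, -0.001])]
cover_knob [(0.57, [0.554, 0.126, 0.108])]
bed []
ledge [(0.83, [0.544, -0.227, -0.002]), (0.59, [0.584, 0.121, -0.001])]
ball0_center []
1.65
```

View pics/scene0.png

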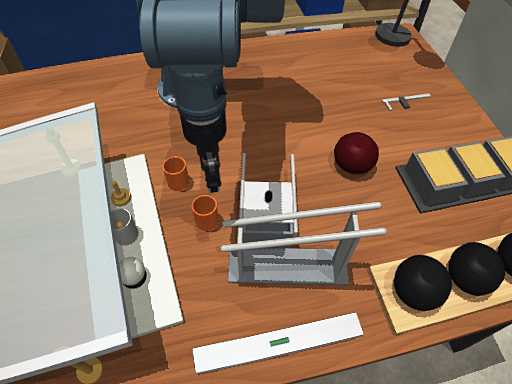

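View pics/side0.png

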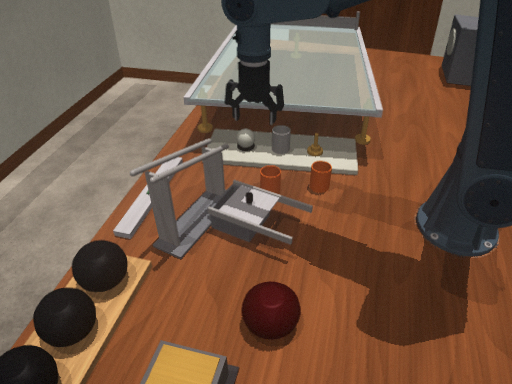

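The steel cup is at scene (123,226) and side (281,139). The only things that could be taken for it are the orange look-alikes, at scene (176,173) and (206,212). The ramp cover is partly open, with its black knob at scene (268,197). I'll check these in one close crop.

```bash
python3 - <<'E'
from h import *
s=cv2.imread('pics/scene0.png'); wv=cv2.imread('pics/wrist0.png'); d=cv2.imread('pics/side0.png')
a=cv2.resize(s[80:380,60:310],(400,480)) ; 
A=cv2.resize(s[140:300,215:375],(400,300),interpolation=cv2.INTER_CUBIC) # not iso
B=cv2.resize(s[140:290,60:260],(400,300),interpolation=cv2.INTER_CUBIC)
C=cv2.resize(wv,(400,300)); D=cv2.resize(d[70:220,180:380],(400,300),interpolation=cv2.INTER_CUBIC)
cv2.imwrite('pics/comp.png',np.vstack([np.hstack([A,B]),np.hstack([C,D])]))
for nm,uv in [('run1',(243,155)),('run2',(293,156))]: print(nm,onz('scene',uv,.078).round(3))
for nm,uv in [('bedfar',(97,104)),('bednear',(130,345))]: print(nm,onz('scene',uv,.187).round(3))
for nm,uv in [('bedL',(381,113)),('bedR',(187,102))]: print(nm,onz('side',uv,.176).round(3))
for nm,uv in [('ledge',(144,155)),('ledge2',(184,320))]: print(nm,onz('scene',uv,.02).round(3))
E
```

```text
run1 [0.404 0.099 0.078]
run2 [0.435 0.226 0.078]
bedfar [ 0.248 -0.25   0.187]
bednear [ 0.864 -0.186  0.187]
bedL [ 0.243 -0.259  0.176]
bedR [ 0.841 -0.18   0.176]
ledge [ 0.295 -0.167  0.02 ]
ledge2 [ 0.784 -0.109  0.02 ]
```

View pics/comp.png

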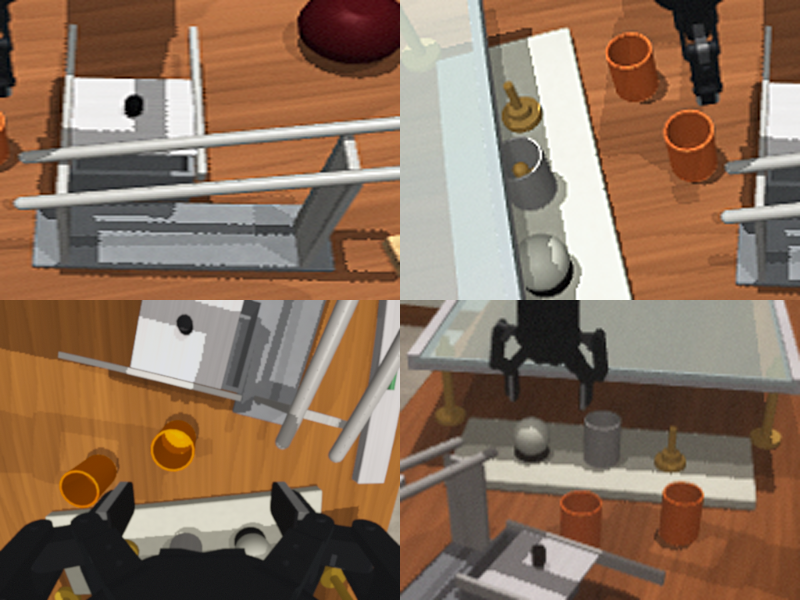

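The crop confirms the steel cup with brass balls inside, under the bed edge between the foot and the jack. The knob stands about 27 mm open, and the ramp yaw is about -13.8°. I'll do the cover first.

Emit:
carry_out --motion '[0, 0, 0, 0.01, -0.006, -0.043, -1, 0, 0, 0, 0.01, -0.006, -0.043, -1, 0, 0, 0, 0.01, -0.005, -0.043, -1, 7, 0, 0, 0, 0, 0, -1, 7, 0, 0, 0, 0, 0, -1, 0, 0, 0, 0, 0, 0, 0.2]'

```text
time_s: 2.25
eef_pos: [0.5581, 0.1331, 0.2003]
eef_rot: [0.433, 0.56, 0.432, -0.559]
wrist_force: [0.5, -0.6, 0.5]
opening: 0.856
```

```bash
python3 - <<'E'
from h import *
o=ctrl.get_obs();print(o['time_s'],np.round(o['q'],3),np.round(o['eef_pos'],4),T_tool().round(3).tolist(),o['opening'])
P=campose('wrist');im=ctrl.camera('wrist')
for n in ['cover_knob','mouth','ramp','ledge','cup']:
  print(n,[(round(d['conf'],2),w(P,d['point']).round(3).tolist()) for d in ctrl.landmark_of('wrist',n)][:3])
E
```

```text
2.25 [ 2.800e-02  2.060e-01  1.642e+00 -1.000e-03  1.292e+00  2.820e-01] [0.5581 0.1331 0.2003] [[0.002, 0.968, -0.251, 0.558], [-0.001, -0.251, -0.968, 0.133], [-1.0, 0.002, 0.0, 0.2], [0.0, 0.0, 0.0, 1.0]] 0.8559158188825704
cover_knob [(0.67, [0.554, 0.127, 0.108])]
mouth [(0.87, [0.586, 0.12, 0.071])]
ramp [(0.96, [0.583, 0.124, 0.002])]
ledge []
cup [(0.91, [0.535, -0.023, -0.003]), (0.69, [0.395, -0.081, -0.003])]
```

Emit:
carry_out --motion '[0, 0, 0, 0.03, -0.001, 0.004, 0, 0, 0, 0, 0.03, 0, 0, 0, 0, 0, 0, 0.03, 0, 0, 0, 0, 0, 0, 0.025, 0, 0, 0, 0, 0, 0, 0.001, 0, 0, 0, 0, 0, 0, 0, 0, 0, 1, 0, 0, 0, 0, 0, 0, 1, 0, 0, 0, 0, 0, 0, 1, 0, 0, 0, 0, 0, 0, 1]'

```text
time_s: 3.45
eef_pos: [0.5603, 0.1257, 0.0853]
eef_rot: [0.436, 0.561, 0.431, -0.556]
wrist_force: [1.0, 1.0, -10.6]
opening: 0.188
```

Emit:
carry_out --motion '[0, 0, 0, 0, -0.015, 0, 1, 0, 0, 0, 0, -0.02, 0, 1, 0, 0, 0, 0, -0.02, 0, 1, 0, 0, 0, 0, -0.02, 0, 1, 0, 0, 0, 0, -0.01, 0, 1, 0, 0, 0, 0, -0.006, 0, 1, 0, 0, 0, 0, 0, 0, 1]'

```text
time_s: 4.15
eef_pos: [0.4756, 0.1464, 0.0852]
eef_rot: [0.44, 0.565, 0.427, -0.553]
wrist_force: [-1.9, 2.3, -10.3]
opening: 0.184
```

Emit:
carry_out --motion '[0, 0, 0, 0, -0.004, 0, 1, 0, 0, 0, 0, -0.004, 0, 1, 0, 0, 0, 0, 0, 0, 1]'

```text
time_s: 4.45
eef_pos: [0.476, 0.1463, 0.0853]
eef_rot: [0.443, 0.57, 0.422, -0.549]
wrist_force: [-1.6, 2.8, -5.5]
opening: 0.187
```

Emit:
carry_out --motion '[0, 0, 0, 0, -0.012, 0, 1]'

```text
time_s: 4.55
eef_pos: [0.475, 0.1467, 0.0859]
eef_rot: [0.449, 0.575, 0.416, -0.543]
wrist_force: [78.6, -20.0, -81.7]
opening: 0.187
```

The force rise shows the end stop is reached. I'll release and rise.

Emit:
carry_out --motion '[0, 0, 0, 0, 0.001, 0, 0, 0, 0, 0, 0, 0, 0, 0, 0, 0, 0, 0, 0, 0, -0.2, 0, 0, 0, 0, 0, 0, -0.2, 0, 0, 0, -0.03, 0, 0, -0.2, 0, 0, 0, -0.04, 0, 0, -0.5, 0, 0, 0, -0.04, 0, 0, -1, 0, 0, 0, -0.04, 0, 0, -1]'

```text
time_s: 5.35
eef_pos: [0.4651, 0.1478, 0.2399]
eef_rot: [0.449, 0.575, 0.416, -0.543]
wrist_force: [0.8, -0.2, -0.3]
opening: 0.999
```

```bash
python3 - <<'E'
from h import *
o=ctrl.get_obs();print(o['time_s'],np.round(o['q'],4).tolist(),np.round(o['eef_pos'],4),T_tool().round(4).tolist(),o['wrist_force'])
for c in ['scene','side','wrist']:
  P=campose(c);im=ctrl.camera(c);cv2.imwrite(f'pics/{c}1.png',im)
  for n in ['cover_knob','mouth','ramp','cup','ledge']:
    print(c,n,[(round(d['conf'],2),w(P,d['point']).round(3).tolist()) for d in ctrl.landmark_of(c,n)][:3])
E
```

```text
5.35 [0.0729, -0.0687, 1.8527, -0.014, 1.295, 0.3302] [0.4651 0.1478 0.2399] [[0.0634, 0.9659, -0.2509, 0.4651], [-0.0089, -0.2509, -0.968, 0.1478], [-0.9979, 0.0636, -0.0073, 0.2399], [0.0, 0.0, 0.0, 1.0]] [ 0.83445251 -0.19923882 -0.25762457]
scene cover_knob [(0.72, [0.476, 0.149, 0.108])]
scene mouth [(0.88, [0.585, 0.124, 0.068]), (0.33, [0.474, 0.15, 0.11])]
scene ramp [(0.7, [0.662, -0.203, 0.025]), (0.65, [0.584, 0.123, 0.001])]
scene cup [(0.92, [0.536, -0.023, 0.001]), (0.86, [0.55, -0.229, 0.018]), (0.74, [0.397, -0.08, -0.0])]
scene ledge [(0.6, [0.544, -0.225, -0.006])]
side cover_knob [(0.69, [0.479, 0.152, 0.104])]
side mouth [(0.81, [0.586, 0.124, 0.066])]
side ramp [(0.96, [0.581, 0.124, -0.003]), (0.74, [0.542, -0.224, -0.002])]
side cup [(0.95, [0.533, -0.023, -0.002]), (0.91, [0.392, -0.083, 0.0]), (0.65, [0.541, -0.22, 0.016])]
side ledge [(0.8, [0.543, -0.225, -0.002])]
wrist cover_knob [(0.97, [0.474, 0.147, 0.104])]
wrist mouth [(0.71, [0.586, 0.123, 0.071])]
wrist ramp [(0.88, [0.582, 0.125, -0.0])]
wrist cup [(0.75, [0.394, -0.081, -0.001]), (0.75, [0.538, -0.024, -0.003])]
wrist ledge []
```

The cover is fully open: the knob is 0.112 m from the box centre. Next I'll write a planner that converts a target pose into rows, and stage for the cup.

```bash
cat >> h.py <<'E'
def Rt(heading,pitch,roll=0):
    """tool x: heading deg (world yaw of horizontal part), pitch deg below horizontal; roll 0 = tool z up"""
    a,p=np.radians([heading,pitch]); x=np.array([np.cos(p)*np.cos(a),np.cos(p)*np.sin(a),-np.sin(p)])
    y=np.cross([0,0,1],x); y/=np.linalg.norm(y); z=np.cross(x,y)
    return np.c_[x,y,z]@R.from_euler('x',roll,degrees=True).as_matrix()
def plan(pos,Rg,n,T0=None,g=-1):
    T0=T_tool() if T0 is None else T0; rv=R.from_matrix(T0[:3,:3].T@Rg).as_rotvec(); Rc=T0[:3,:3]; out=[]
    for i in range(n):
        s=Rc.T@((np.array(pos)-T0[:3,3])/n); out+=list(np.degrees(rv/n).round(2))+list(s.round(4))+[g]
        Rc=Rc@R.from_rotvec(rv/n).as_matrix()
    print('ang/row',np.degrees(np.linalg.norm(rv))/n,'mm/row',1e3*np.linalg.norm(np.array(pos)-T0[:3,3])/n); print([float(v) for v in out])
    T=np.eye(4);T[:3,:3]=Rg;T[:3,3]=pos;return T
E
python3 - <<'E'
from h import *
Rg=Rt(-65,45); G=np.array([.545,-.226,.07]); tcp=G+.025*Rg[:,0]; st=tcp-.13*Rg[:,0]
print(tcp,st)
T=plan([.46,.03,.24],Rt(-65,65),9)
E
```

```text
[ 0.55247091 -0.24202141  0.05232233] [ 0.51362219 -0.15871008  0.14424621]
ang/row 5.134341277474788 mm/row 13.071254883092513
[-4.41, -2.57, 0.55, -0.0001, 0.0026, 0.0128, -1.0, -4.41, -2.57, 0.55, 0.0005, 0.0016, 0.013, -1.0, -4.41, -2.57, 0.55, 0.0011, 0.0006, 0.013, -1.0, -4.41, -2.57, 0.55, 0.0017, -0.0004, 0.013, -1.0, -4.41, -2.57, 0.55, 0.0022, -0.0014, 0.0128, -1.0, -4.41, -2.57, 0.55, 0.0028, -0.0024, 0.0125, -1.0, -4.41, -2.57, 0.55, 0.0033, -0.0034, 0.0122, -1.0, -4.41, -2.57, 0.55, 0.0038, -0.0043, 0.0117, -1.0, -4.41, -2.57, 0.55, 0.0043, -0.0053, 0.0112, -1.0]
```

Emit:
carry_out --motion '[-4.4, -2.6, 0.5, 0, 0.003, 0.013, -1, -4.4, -2.6, 0.5, 0, 0.002, 0.013, -1, -4.4, -2.6, 0.5, 0.001, 0.001, 0.013, -1, -4.4, -2.6, 0.5, 0.002, 0, 0.013, -1, -4.4, -2.6, 0.5, 0.002, -0.001, 0.013, -1, -4.4, -2.6, 0.5, 0.003, -0.002, 0.013, -1, -4.4, -2.6, 0.5, 0.003, -0.003, 0.012, -1, -4.4, -2.6, 0.5, 0.004, -0.004, 0.012, -1, -4.4, -2.6, 0.5, 0.004, -0.005, 0.011, -1]'

```text
time_s: 7.15
eef_pos: [0.4655, 0.0255, 0.2433]
eef_rot: [0.718, 0.274, 0.454, -0.451]
wrist_force: [0.1, -0.3, -0.8]
opening: 0.999
```

```bash
cat > fit.py <<'E'
from h import *
import json,os
from scipy.optimize import least_squares
f='data.json'; D=json.load(open(f)) if os.path.exists(f) else [
 [[-.206,.181,1.607,0,1.354,-.206],[[-.002,1,0,.575],[0,0,-1,0],[-1,-.002,0,.231],[0,0,0,1]]],
 [[.028,.206,1.642,-.001,1.292,.282],[[.002,.968,-.251,.5581],[-.001,-.251,-.968,.1331],[-1,.002,0,.2003],[0,0,0,1]]],
 [[0.0729,-0.0687,1.8527,-0.014,1.295,0.3302],[[0.0634,0.9659,-0.2509,0.4651],[-0.0089,-0.2509,-0.968,0.1478],[-0.9979,0.0636,-0.0073,0.2399],[0,0,0,1]]]]
def add():
    D.append([list(map(float,ctrl.get_obs()['q'])),T_tool().tolist()]); json.dump(D,open(f,'w'))
e=lambda ax,a:R.from_euler(ax,a).as_matrix()
def fk(q,p,s4=1):
    a1,dy,h,L2,e3,L3,d6=p
    R1=e('z',q[0]);R2=R1@e('y',q[1]);R3=R2@e('y',q[2]);R5=R3@e('z',s4*q[3])@e('y',q[4]);R6=R5@e('z',s6*q[5])
    X=R1@[a1,dy,h]+R2@[0,0,L2]+R3@[e3,0,L3]+R5@[0,0,d6]
    T=np.eye(4);T[:3,3]=X
    T[:3,:3]=np.c_[R6[:,2],-R6[:,0],-R6[:,1]]; return T   # tool x = flange z
s6=1
def fit(s4):
    r=lambda p:np.concatenate([((fk(q,p,s4)-np.array(T))[:3]*[.3,.3,.3,1]).ravel() for q,T in D])
    p0=np.array([0,.118,.3,.4,0,.4,.25]); return least_squares(lambda p:np.r_[r(p),1e-3*(p-p0)],p0),r
E
python3 - <<'E'
import fit; from fit import *
add(); o=ctrl.get_obs(); print(o['time_s'],np.round(o['q'],3),T_tool().round(3).tolist())
for s4 in (1,-1):
  for s in (1,-1):
    fit.s6=s; S,r=fit.fit(s4); print(s4,s,S.x.round(3),r(S.x).reshape(-1,12).round(3)[[0,-1]].tolist())
E
```

```text
7.15 [ 0.084 -0.124  1.962 -0.462  1.183 -0.226] [[0.181, 0.897, 0.404, 0.465], [-0.399, 0.442, -0.803, 0.025], [-0.899, -0.016, 0.438, 0.243], [0.0, 0.0, 0.0, 1.0]]Traceback (most recent call last):
  File "<stdin>", line 5, in <module>
AttributeError: 'function' object has no attribute 'fit'
```

```bash
sed -i 's/^s6=1/s6=-1/' fit.py; python3 - <<'E'
import sys; import fit as F; from h import *
for s4 in (1,-1):
  for s in (1,-1):
    F.s6=s; S,r=F.fit(s4); print(s4,s,S.x.round(3),r(S.x).reshape(-1,12).round(3)[[0,-1]].tolist())
E
```

```text
1 1 [0.    0.118 0.314 0.438 0.086 0.514 0.319] [[0.0, -0.0, -0.0, -0.0, 0.0, 0.0, 0.0, 0.0, 0.0, 0.0, -0.0, 0.0], [-0.0, -0.0, -0.0, -0.0, -0.0, -0.0, 0.0, -0.0, 0.0, -0.0, -0.0, -0.0]]
1 -1 [0.    0.118 0.314 0.438 0.086 0.514 0.319] [[0.0, -0.025, -0.12, -0.0, 0.0, -0.12, 0.025, 0.0, 0.0, 0.0, 0.0, 0.0], [-0.0, 0.026, -0.13, -0.0, -0.0, -0.119, -0.034, -0.0, 0.0, 0.058, -0.011, -0.0]]
-1 1 [ 0.435  0.114 -0.427  0.21  -0.187  0.042 -0.284] [[0.0, -0.0, -0.0, -0.009, 0.0, 0.0, 0.0, -0.002, 0.0, 0.0, -0.0, 0.006], [-0.021, 0.024, -0.067, -0.009, 0.247, -0.097, -0.028, 0.01, 0.0, 0.058, -0.252, -0.037]]
-1 -1 [ 0.435  0.114 -0.427  0.21  -0.187  0.042 -0.284] [[0.0, -0.025, -0.12, -0.009, 0.0, -0.12, 0.025, -0.002, 0.0, 0.0, 0.0, 0.006], [-0.021, 0.018, -0.2, -0.009, 0.247, -0.218, -0.017, 0.01, 0.0, -0.0, -0.263, -0.037]]
```

The kinematic model fits exactly, so I'll search grasp and pour configurations within the joint ranges.

```bash
cat > ik.py <<'E'
import fit as F; from h import *
from scipy.optimize import least_squares
F.s6=1; PR=F.fit(1)[0].x
lo=np.array([-2.99,-.89,.3,-1.14,0,-3.12]); hi=np.array([2.99,2.07,2.58,4.28,2.63,3.12])
fk=lambda q:F.fk(q,PR,1)
def ik(pos,Rg,q0):
    def r(q):
        T=fk(q); return np.r_[T[:3,3]-pos,.3*R.from_matrix(T[:3,:3].T@Rg).as_rotvec()]
    s=least_squares(r,np.clip(q0,lo+.03,hi-.03),bounds=(lo+.02,hi-.02),max_nfev=60)
    return s.x if s.cost<1e-7 else None
E
cat > srch.py <<'E'
from ik import *
q0=np.array(ctrl.get_obs()['q']); G=np.array([.545,-.226,.07]); res=[]
rp=R.from_euler('z',-13.8,degrees=True).as_matrix(); box=np.array([.584,.123,0])
for h in (-75,-65,-55,-45,-35):
  for g in (25,35,45):
    for rl in (0,180):
      Rg=Rt(h,g,rl)
      for qs in (q0,[q0[0],0,1.7,3.5,1,0]):
        q=ik(G+.025*Rg[:,0],Rg,np.array(qs))
        if q is None: continue
        cl=Rg.T@[0,0,1]; n=0;best=[]
        print('G',h,g,rl,q.round(2).tolist())
        for hp in range(-90,121,30):
          for p in (-10,5,20,35):
            for r in range(-180,180,30):
              Rp=Rt(hp,p,r); c=Rp@cl
              if not -.85<c[2]<-.35: continue
              dn=np.array([0,0,-1])+c*c[2]; dn/=np.linalg.norm(dn); ch=c*[1,1,0]
              Lp=box+[0,0,.1]-.02*ch/np.linalg.norm(ch); P=Lp-.03*c-.03*dn
              bad=False
              for t in np.linspace(.05,.34,12):
                X=P-t*Rp[:,0]; l=rp.T@(X-box)
                rad=.05
                floor=.11 if abs(l[0])<.18 and abs(l[1])<.08 else (.08 if np.hypot(X[0]-.537,X[1]+.023)<.08 else .0)
                if X[2]-rad<floor or (l[0]>.03 and X[2]<.3): bad=True
              if bad: continue
              qp=ik(P+.025*Rp[:,0],Rp,q)
              if qp is None: continue
              best.append((np.abs(qp-q).max(),hp,p,r,round(float(c[2]),2),qp.round(2).tolist()))
        for b in sorted(best,key=lambda b:b[0])[:2]: print('   ',b)
E
timeout 500 python3 srch.py
```

```text
G -55 25 0 [-0.32, 0.53, 2.15, 4.0, 0.79, 1.19]
    (np.float64(2.1288267556706515), 0, 35, -150, -0.4, [-0.03, 0.19, 2.2, 3.01, 0.21, -0.94])
G -55 25 180 [-0.32, 0.53, 2.15, 4.0, 0.79, -1.95]
    (np.float64(2.804384448491226), 0, 35, -30, -0.4, [0.06, 0.21, 2.18, 3.38, 0.21, 0.85])
    (np.float64(3.478526135294975), 0, 35, 0, -0.5, [0.01, 0.2, 2.19, 3.2, 0.21, 1.52])
G -55 35 0 [-0.36, 0.42, 2.14, 4.22, 0.55, 0.93]
G -55 35 180 [-0.36, 0.42, 2.14, 4.22, 0.55, -2.21]
G -45 25 0 [-0.44, 0.5, 2.23, 3.61, 0.75, 1.37]
    (np.float64(2.309679198949665), 0, 35, -150, -0.4, [-0.03, 0.19, 2.2, 3.01, 0.21, -0.94])
G -45 25 180 [-0.44, 0.5, 2.23, 3.61, 0.75, -1.77]
    (np.float64(2.623531946170699), 0, 35, -30, -0.4, [0.06, 0.21, 2.18, 3.38, 0.21, 0.85])
    (np.float64(3.2976736799347908), 0, 35, 0, -0.5, [0.01, 0.2, 2.19, 3.2, 0.21, 1.52])
G -45 25 180 [-0.44, 0.5, 2.23, 3.61, 0.75, -1.77]
    (np.float64(2.6235319465330766), 0, 35, -30, -0.4, [0.06, 0.21, 2.18, 3.38, 0.21, 0.85])
    (np.float64(3.297673680297109), 0, 35, 0, -0.5, [0.01, 0.2, 2.19, 3.2, 0.21, 1.52])
G -45 35 0 [-0.46, 
[... 288 characters left out ...]
at64(2.4376557203009366), 0, 35, -30, -0.4, [0.06, 0.21, 2.18, 3.38, 0.21, 0.85])
    (np.float64(3.111797466149059), 0, 35, 0, -0.5, [0.01, 0.2, 2.19, 3.2, 0.21, 1.52])
G -35 25 180 [-0.58, 0.48, 2.28, 3.18, 0.75, -1.59]
    (np.float64(2.4376557195540784), 0, 35, -30, -0.4, [0.06, 0.21, 2.18, 3.38, 0.21, 0.85])
    (np.float64(3.1117974654012786), 0, 35, 0, -0.5, [0.01, 0.2, 2.19, 3.2, 0.21, 1.52])
G -35 35 0 [-0.58, 0.35, 2.26, 3.2, 0.43, 1.54]
G -35 35 180 [-0.58, 0.35, 2.26, 3.2, 0.43, -1.61]
G -35 35 180 [-0.58, 0.35, 2.26, 3.2, 0.43, -1.61]
G -35 45 0 [-0.58, 0.28, 2.2, 3.3, 0.12, 1.43]
G -35 45 180 [-0.58, 0.28, 2.2, 3.3, 0.12, -1.71]
G -35 45 180 [-0.58, 0.28, 2.2, 3.3, 0.12, -1.71]
```

```bash
cat > srch2.py <<'E'
from ik import *
G=np.array([.545,-.226,.07])
rp=R.from_euler('z',-13.8,degrees=True).as_matrix(); box=np.array([.584,.123,0])
for h,g,rl in ((-48,33,0),(-48,33,180)):
  Rg=Rt(h,g,rl); q=ik(G+.025*Rg[:,0],Rg,np.array([-.4,.4,2.2,3.8,.5,1.2 if rl==0 else -1.9])); print('G',h,g,rl,None if q is None else q.round(2))
  cl=Rg.T@[0,0,1]; best=[]
  for hp in range(-60,121,20):
    for p in (-15,0,10,20,30):
      for r in range(-180,180,30):
        Rp=Rt(hp,p,r); c=Rp@cl
        if not -.9<c[2]<-.4: continue
        dn=np.array([0,0,-1])+c*c[2]; dn/=np.linalg.norm(dn); ch=c*[1,1,0]
        P=box+[0,0,.115]-.02*ch/np.linalg.norm(ch)-.03*c-.03*dn
        clr=9
        for t in np.linspace(.05,.34,12):
          X=P-t*Rp[:,0]; l=rp.T@(X-box)
          fl=.11 if abs(l[0])<.18 and abs(l[1])<.08 else (.08 if np.hypot(X[0]-.537,X[1]+.023)<.08 else .0)
          clr=min(clr,X[2]-.05-fl, np.hypot(max(0,.085-l[0]),max(0,X[2]-.25))-.05)
        if clr<-.005: continue
        for q4,q5,q6 in ((1.57,1.2,0),(3.1,.5,0),(.5,.8,1.5),(1.57,1,-2),(1.57,1,2)):
          qp=ik(P+.025*Rp[:,0],Rp,np.array([0,.3,2,q4,q5,q6]))
          if qp is not None: best.append((round(float(np.abs(qp-q).max()),2),hp,p,r,round(float(c[2]),2),round(float(clr),3),qp.round(2).tolist(),P.round(3).tolist()))
  for b in sorted(best,key=lambda b:b[0])[:8]: print('   ',b)
E
timeout 500 python3 srch2.py
```

```text
G -48 33 0 [-0.43  0.41  2.2   3.86  0.53  1.16]
    (1.74, 20, 20, -150, -0.5, 0.013, [-0.27, 0.29, 2.27, 2.26, 0.79, -0.58], [0.615, 0.118, 0.156])
    (1.74, 20, 20, -150, -0.5, 0.013, [-0.27, 0.29, 2.27, 2.26, 0.79, -0.58], [0.615, 0.118, 0.156])
    (1.74, 20, 20, -150, -0.5, 0.013, [-0.27, 0.29, 2.27, 2.26, 0.79, -0.58], [0.615, 0.118, 0.156])
    (1.74, 20, 20, -150, -0.5, 0.013, [-0.27, 0.29, 2.27, 2.26, 0.79, -0.58], [0.615, 0.118, 0.156])
    (1.74, 20, 20, -150, -0.5, 0.013, [-0.27, 0.29, 2.27, 2.26, 0.79, -0.58], [0.615, 0.118, 0.156])
    (1.91, 20, 10, -150, -0.62, 0.006, [-0.3, 0.43, 2.29, 2.39, 1.07, -0.76], [0.608, 0.118, 0.157])
    (1.91, 20, 10, -150, -0.62, 0.006, [-0.3, 0.43, 2.29, 2.39, 1.07, -0.76], [0.608, 0.118, 0.157])
    (1.91, 20, 10, -150, -0.62, 0.006, [-0.3, 0.43, 2.29, 2.39, 1.07, -0.76], [0.608, 0.118, 0.157])
G -48 33 180 [-0.43  0.41  2.2   3.86  0.53 -1.99]
    (2.5, -20, 20, -30, -0.5, 0.013, [0.27, 0.38, 2.12, 4.07, 0.75, 0.51], [0.615, 0.128, 0.156])
    (2.5, -20, 20, -30, -0.5, 0.013, [0.27, 0.38, 2.12, 4.07, 0.75, 0.51], [0.615, 0.128, 0.156])
    (2.5, -20, 20, -30, -0.5, 0.013, [0.27, 0.38, 2.12, 4.07, 0.75, 0.51], [0.615, 0.128, 0.156])
    (2.5, -20, 20, -30, -0.5, 0.013, [0.27, 0.38, 2.12, 4.07, 0.75, 0.51], [0.615, 0.128, 0.156])
    (2.67, -20, 10, -30, -0.62, 0.006, [0.3, 0.5, 2.13, 3.92, 1.0, 0.69], [0.608, 0.128, 0.157])
    (2.67, -20, 10, -30, -0.62, 0.006, [0.3, 0.5, 2.13, 3.92, 1.0, 0.69], [0.608, 0.128, 0.157])
    (2.67, -20, 10, -30, -0.62, 0.006, [0.3, 0.5, 2.13, 3.92, 1.0, 0.69], [0.608, 0.128, 0.157])
    (2.67, -20, 10, -30, -0.62, 0.006, [0.3, 0.5, 2.13, 3.92, 1.0, 0.69], [0.608, 0.128, 0.157])
```

```bash
cat > col.py <<'E'
from ik import *
rp=R.from_euler('z',-13.8,degrees=True).as_matrix(); box=np.array([.584,.123,0])
def pts(cl):
    L=[]
    for t in np.linspace(-.025,.05,5):
        for s in (-.047,.047):
            for u in (-.011,.011): L.append([-t,s,u])
    for t in (.055,.09,.13,.17):
        for s in (-.043,0,.043):
            for u in (-.043,0,.043): L.append([-t,s,u])
    for t in np.linspace(.17,.32,5):
        for a in np.linspace(0,6.28,8): L.append([-t,.05*np.cos(a),.05*np.sin(a)])
    L+= [[-.125,s,-.08] for s in (-.02,.02)]   # camera
    b=np.linalg.svd(cl[None])[2][1:]
    for k in (-.045,-.01,.03):
        for a in np.linspace(0,6.28,16): L.append(k*cl+.03*(b[0]*np.cos(a)+b[1]*np.sin(a)))
    return np.array(L)
def bx(l,a,b):
    d=np.maximum(np.maximum(np.array(a)-l,l-np.array(b)),0); return np.linalg.norm(d,axis=1)
def seg(l,a,b,r):
    a,b=np.array(a),np.array(b); t=np.clip((l-a)@(b-a)/((b-a)@(b-a)),0,1); return np.linalg.norm(l-a-t[:,None]*(b-a),axis=1)-r
def cyl(X,c,r,h):
    return np.hypot(np.maximum(np.hypot(X[:,0]-c[0],X[:,1]-c[1])-r,0),np.maximum(X[:,2]-h,0))
def clear(G,Rm,L):
    X=G+L@Rm.T; l=(X-box)@rp
    return min(d.min() for d in (seg(l,[.092,-.09,.165],[.092,.2,.246],.01),seg(l,[.148,-.09,.165],[.148,.2,.246],.01),
      bx(l,[.08,-.12,0],[.16,.22,.15]),bx(l,[-.18,-.07,0],[.06,.07,.08]),cyl(l,[-.11,0],.01,.11),
      cyl(X,[.537,-.023],.03,.076),cyl(X,[.395,-.081],.03,.076),X[:,2]))
E
cat > srch3.py <<'E'
from col import *
Q=[]
for rl in (0,180):
  cl=Rt(-48,33,rl).T@[0,0,1]; L=pts(cl)
  for hp in range(-60,131,10):
    for p in (-10,0,10,20,30):
      for r in range(-180,180,15):
        Rp=Rt(hp,p,r); c=Rp@cl
        if not -.8<c[2]<-.42: continue
        dn=np.array([0,0,-1])+c*c[2]; dn/=np.linalg.norm(dn); ch=c*[1,1,0]
        P=box+[0,0,.11]-.012*ch/np.linalg.norm(ch)-.03*c-.03*dn
        k=clear(P,Rp,L)
        if k>.008: Q.append((k,rl,hp,p,r,c,P,Rp))
Q.sort(key=lambda a:-a[0]); print(len(Q)); n=0
for k,rl,hp,p,r,c,P,Rp in Q:
  S=set()
  for q0 in ([-.3,.3,2.2,2.3,.8,-.6],[-.4,.4,2.,1.57,1.2,0],[.2,.4,2.1,4,.8,.5]):
    q=ik(P+.025*Rp[:,0],Rp,np.array(q0))
    if q is not None: S.add(tuple(q.round(2).tolist()))
  if S: print(round(float(k),3),rl,hp,p,r,c.round(2),P.round(3),S); n+=1
  if n>14: break
E
timeout 560 python3 srch3.py
```

```text
442
0.03 0 70 20 165 [-0.07 -0.82 -0.57] [0.586 0.142 0.152] {(-0.47, 0.51, 1.91, 1.25, 1.39, -1.1)}
0.03 180 60 20 -30 [-0.02 -0.87 -0.5 ] [0.584 0.146 0.151] {(-0.47, 0.45, 2.03, 1.39, 1.26, 1.75)}
0.03 180 70 20 -30 [ 0.13 -0.86 -0.5 ] [0.58  0.146 0.151] {(-0.47, 0.51, 1.92, 1.25, 1.38, 1.77)}
0.03 0 70 30 165 [-0.1  -0.9  -0.43] [0.587 0.149 0.15 ] {(-0.41, 0.42, 1.91, 1.14, 1.26, -0.97)}
0.03 0 80 30 165 [ 0.06 -0.9  -0.43] [0.582 0.149 0.15 ] {(-0.4, 0.49, 1.81, 1.03, 1.39, -0.99)}
0.03 180 80 30 0 [-0.15 -0.88 -0.45] [0.588 0.148 0.15 ] {(-0.4, 0.5, 1.79, 1.03, 1.39, 2.42)}
0.03 0 80 30 -180 [-0.15 -0.88 -0.45] [0.588 0.148 0.15 ] {(-0.4, 0.5, 1.79, 1.03, 1.39, -0.72)}
0.03 0 70 10 165 [-0.03 -0.71 -0.7 ] [0.584 0.135 0.152] {(-0.51, 0.62, 1.89, 1.34, 1.52, -1.21)}
0.03 180 70 30 -15 [-0.1  -0.9  -0.43] [0.587 0.149 0.15 ] {(-0.41, 0.42, 1.91, 1.14, 1.26, 2.17)}
0.03 180 80 30 -15 [ 0.06 -0.9  -0.43] [0.582 0.149 0.15 ] {(-0.4, 0.49, 1.81, 1.03, 1.39, 2.15)}
0.03 0 70 20 150 [ 0.13 -0.86 -0.5 ] [0.58  0.146 0.151] {(-0.47, 0.51, 1.92, 1.25, 1.38, -1.37)}
0.03 0 60 20 150 [-0.02 -0.87 -0.5 ] [0.584 0.146 0.151] {(-0.47, 0.45, 2.03, 1.39, 1.26, -1.39)}
0.03 0 80 20 150 [ 0.28 -0.82 -0.5 ] [0.577 0.145 0.151] {(-0.45, 0.57, 1.81, 1.13, 1.5, -1.37)}
0.03 180 70 20 -15 [-0.07 -0.82 -0.57] [0.586 0.142 0.152] {(-0.47, 0.51, 1.91, 1.25, 1.39, 2.04)}
0.03 0 80 20 -180 [-0.14 -0.79 -0.6 ] [0.587 0.141 0.152] {(-0.45, 0.59, 1.78, 1.13, 1.51, -0.83)}
```

```bash
cat > path.py <<'E'
from col import *
ed=np.array([.118,.993]) # ledge +y
def clear2(G,Rm,L):
    X=G+L@Rm.T; s=(X[:,:2]-[.55,-.219])@ed
    bed=np.hypot(np.maximum(s,0),np.maximum(np.maximum(.15-X[:,2],X[:,2]-.19),0))
    bed=np.where(np.abs((X[:,:2]-[.55,-.219])@[.993,-.118])<.32,bed,9)
    return min(clear(G,Rm,L),bed.min(),cyl(X,[.432,-.236],.026,.035).min(),cyl(X,[.432,-.236],.007,.092).min(),cyl(X,[.661,-.207],.032,.088).min())
def rows(Ts,g,T0=None):
    T=T_tool() if T0 is None else T0; out=[]
    for N in Ts:
        rv=np.degrees(R.from_matrix(T[:3,:3].T@N[:3,:3]).as_rotvec()); s=T[:3,:3].T@(N[:3,3]-T[:3,3])
        out.append([float(v) for v in list(rv.round(1))+list(s.round(3))+[g]]); T=N
    return out
def show(rs):
    for i in range(0,len(rs),10): print(sum(rs[i:i+10],[]))
E
python3 - <<'E'
from path import *
G=np.array([.545,-.226,.07]); Rg=Rt(-48,33,0); L0=pts(Rg.T@[0,0,1])
q0=np.array(ctrl.get_obs()['q']); qg=ik(G+.025*Rg[:,0],Rg,np.array([-.4,.4,2.2,3.8,.5,1.2])); qs=ik(G-.115*Rg[:,0],Rg,qg)
print(qg.round(2),qs.round(2)); Lg=L0[:-48].copy(); Lg[:20,1]*=57/47
for a in (.14,.1,.07,.03,0): print(a,round(float(clear2(G-a*Rg[:,0],Rg,Lg)),3))
# joint path
N=32; ks=np.linspace(0,1,N+1)[1:]; Ts=[fk(q0+k*(qs-q0)) for k in ks]
print([round(float(clear2(T[:3,3]-.025*T[:3,0],T[:3,:3],Lg)),3) for T in Ts]); rs=rows(Ts,-1.)
print(max(np.linalg.norm(r[:3]) for r in rs),max(np.linalg.norm(r[3:6]) for r in rs)); print([T[:3,3].round(2).tolist() for T in Ts[::4]])
# carry: upright sweep
q=ik(G+[0.0,.06,.05]+.025*Rg[:,0],Rg,qg)
for h in range(-48,81,8):
    k=(h+48)/118; P=np.array([.5+.084*k,-.12+.2*k,.2]); Rm=Rt(h,33,0); qn=ik(P+.025*Rm[:,0],Rm,q)
    print(h,None if qn is None else qn.round(2), round(float(clear2(P,Rm,L0)),3)); q=qn if qn is not None else q
E
```

```text
Traceback (most recent call last):
AttributeError: 'NoneType' object has no attribute 'round'
```

```bash
cat > t.py <<'E'
from path import *
G=np.array([.545,-.226,.07]); 
q0=np.array(ctrl.get_obs()['q'])
for h,g in ((-48,33),(-48,40),(-55,33),(-60,33),(-40,33),(-48,25)):
  Rg=Rt(h,g,0); L0=pts(Rg.T@[0,0,1]); Lg=L0[:-48].copy(); Lg[:20,1]*=57/47
  qg=ik(G+.025*Rg[:,0],Rg,np.array([-.4,.4,2.2,3.8,.5,1.2])); print('--',h,g,None if qg is None else qg.round(2))
  if qg is None: continue
  q=qg
  for dx in ([0,0],[-.03,0],[-.06,0],[-.09,0],[-.115,0],[-.09,.03],[-.06,.06],[0,.06]):
    P=G+dx[0]*Rg[:,0]+[0,0,dx[1]]; qn=ik(P+.025*Rg[:,0],Rg,q); print(dx,None if qn is None else qn.round(2),round(float(clear2(P,Rg,Lg)),3))
    q=qn if qn is not None else q
E
python3 t.py
```

```text
-- -48 33 [-0.43  0.41  2.2   3.86  0.53  1.16]
[0, 0] [-0.43  0.41  2.2   3.86  0.53  1.16] 0.0
[-0.03, 0] [-0.4   0.33  2.25  3.94  0.53  1.1 ] 0.0
[-0.06, 0] [-0.36  0.26  2.3   4.02  0.52  1.03] 0.008
[-0.09, 0] [-0.32  0.17  2.34  4.13  0.52  0.94] 0.014
[-0.115, 0] [-0.29  0.1   2.38  4.24  0.51  0.86] 0.013
[-0.09, 0.03] None 0.0
[-0.06, 0.06] None 0.0
[0, 0.06] [-0.43  0.23  2.22  4.09  0.43  0.9 ] 0.0
-- -48 40 [-0.45  0.35  2.17  4.12  0.36  0.88]
[0, 0] [-0.45  0.35  2.17  4.12  0.36  0.88] 0.0
[-0.03, 0] [-0.42  0.26  2.22  4.24  0.35  0.78] 0.0
[-0.06, 0] None 0.0
[-0.09, 0] None 0.006
[-0.115, 0] None 0.002
[-0.09, 0.03] None 0.0
[-0.06, 0.06] None 0.0
[0, 0.06] None 0.0
-- -55 33 [-0.36  0.44  2.14  4.16  0.59  1.  ]
[0, 0] [-0.36  0.44  2.14  4.16  0.59  1.  ] 0.003
[-0.03, 0] [-0.32  0.37  2.19  4.24  0.6   0.94] 0.0
[-0.06, 0] None 0.018
[-0.09, 0] None 0.021
[-0.115, 0] None 0.021
[-0.09, 0.03] None 0.002
[-0.06, 0.06] None 0.0
[0, 0.06] None 0.0
-- -60 33 None
-- -40 33 [-0.52  0.38  2.24  3.46  0.49  1.38]
[0, 0] [-0.52  0.38  2.24  3.46  0.49  1.38] 0.0
[-0.03, 
[... 156 characters left out ...]
.115, 0] [-0.45  0.02  2.46  3.73  0.38  1.15] 0.001
[-0.09, 0.03] [-0.47 -0.    2.42  3.79  0.32  1.08] 0.0
[-0.06, 0.06] [-0.49  0.    2.37  3.84  0.28  1.01] 0.0
[0, 0.06] [-0.52  0.2   2.26  3.61  0.34  1.23] 0.0
-- -48 25 [-0.4   0.5   2.21  3.73  0.76  1.31]
[0, 0] [-0.4   0.5   2.21  3.73  0.76  1.31] 0.004
[-0.03, 0] [-0.37  0.45  2.26  3.78  0.76  1.29] 0.004
[-0.06, 0] [-0.33  0.38  2.31  3.84  0.76  1.26] 0.0
[-0.09, 0] [-0.28  0.32  2.36  3.91  0.76  1.22] 0.012
[-0.115, 0] [-0.24  0.26  2.4   3.98  0.76  1.18] 0.027
[-0.09, 0.03] [-0.28  0.2   2.37  3.99  0.69  1.11] 0.005
[-0.06, 0.06] [-0.33  0.17  2.34  3.99  0.63  1.06] 0.0
[0, 0.06] [-0.4   0.32  2.24  3.84  0.63  1.17] 0.0
```

```bash
python3 - <<'E'
import re
s=open('col.py').read()
s=s.replace("for s in (-.043,0,.043):\n            for u in (-.043,0,.043)","for s in (-.043,0,.043):\n            for u in (-.038,0,.038)")
s=s.replace("    return min(d.min() for d in (seg(","    return min(parts(G,Rm,L).values())\ndef parts(G,Rm,L):\n    X=G+L@Rm.T; l=(X-box)@rp\n    return dict(zip('r1 r2 base box knob o1 o2 tab'.split(),[float(d.min()) for d in (seg(",1).replace("X[:,2]))","X[:,2])]))")
open('col.py','w').write(s)
s=open('path.py').read()
s=s.replace(".15-X[:,2]",".164-X[:,2]")
s=s.replace("def clear2(G,Rm,L):","def clear2(G,Rm,L): return min(parts2(G,Rm,L).values())\ndef parts2(G,Rm,L):")
s=s.replace("    return min(clear(G,Rm,L),bed.min(),cyl(","    return dict(parts(G,Rm,L),bed=float(bed.min()),foot=float(min(cyl(").replace(",.092).min(),cyl(X,[.661",",.092).min())),ledge=float(bx(np.c_[(X[:,:2]-[.544,-.226])@[.993,.118],(X[:,:2]-[.544,-.226])@[-.118,.993],X[:,2]],[-.25,-.105,0],[.25,.085,.02]).min()),jack=float(cyl(X,[.661").replace("[.993,-.118])<","[.993,.118])<").replace("ed=np.array([.118,","ed=np.array([-.118,")
open('path.py','w').write(s)
E
cat > t.py <<'E'
from path import *
for gz in (.058,.066):
 G=np.array([.545,-.226,gz])
 for h,g in ((-48,25),(-48,30),(-52,20),(-55,25),(-55,30),(-60,22),(-62,18)):
  Rg=Rt(h,g,0); L0=pts(Rg.T@[0,0,1]); Lg=L0[:-48].copy(); Lg[:20,1]*=57/47
  q=np.array([-.4,.4,2.2,3.8,.5,1.2]); print('--',gz,h,g)
  for dx in ([0,0],[-.03,0],[-.06,0],[-.09,0],[-.12,0],[-.09,.03]):
    P=G+dx[0]*Rg[:,0]+[0,0,dx[1]]; qn=ik(P+.025*Rg[:,0],Rg,q); print(dx,None if qn is None else qn.round(2).tolist(),{k:round(v,3) for k,v in parts2(P,Rg,Lg).items() if v<.03})
    q=qn if qn is not None else q
E
python3 t.py
```

```text
Traceback (most recent call last):
  File "t.py", line 1, in <module>
    from path import *
  File "path.py", line 8
    return dict(parts(G,Rm,L),bed=float(bed.min()),foot=float(min(cyl(X,[.432,-.236],.026,.035).min(),cyl(X,[.432,-.236],.007,.092).min())),ledge=float(bx(np.c_[(X[:,:2]-[.544,-.226])@[.993,.118],(X[:,:2]-[.544,-.226])@[-.118,.993],X[:,2]],[-.25,-.105,0],[.25,.085,.02]).min()),jack=float(cyl(X,[.661,-.207],.032,.088).min())
               ^
SyntaxError: '(' was never closed
```

```bash
sed -i 's/\.032,\.088)\.min())$/.032,.088).min()))/' path.py; python3 t.py
```

```text
-- 0.058 -48 25
[0, 0] [-0.4, 0.54, 2.2, 3.72, 0.78, 1.33] {'o2': 0.01, 'foot': 0.025, 'ledge': 0.017, 'jack': 0.023}
[-0.03, 0] [-0.37, 0.49, 2.25, 3.76, 0.79, 1.32] {'o2': 0.004, 'foot': 0.028}
[-0.06, 0] [-0.33, 0.43, 2.3, 3.82, 0.79, 1.29] {'o2': 0.0, 'foot': 0.027}
[-0.09, 0] [-0.28, 0.36, 2.35, 3.88, 0.79, 1.26] {'o2': 0.0, 'foot': 0.027}
[-0.12, 0] [-0.23, 0.29, 2.4, 3.96, 0.79, 1.21] {'o2': 0.022}
[-0.09, 0.03] [-0.28, 0.25, 2.37, 3.95, 0.72, 1.16] {}
-- 0.058 -48 30
[0, 0] [-0.42, 0.48, 2.19, 3.78, 0.64, 1.26] {'o2': 0.026, 'foot': 0.028, 'ledge': 0.016, 'jack': 0.023}
[-0.03, 0] [-0.38, 0.41, 2.25, 3.83, 0.64, 1.22] {'o2': 0.004, 'foot': 0.027}
[-0.06, 0] [-0.35, 0.34, 2.3, 3.9, 0.63, 1.18] {'o2': 0.005, 'foot': 0.027}
[-0.09, 0] [-0.31, 0.26, 2.35, 3.98, 0.63, 1.12] {'o2': 0.02, 'foot': 0.027}
[-0.12, 0] [-0.26, 0.18, 2.39, 4.08, 0.62, 1.04] {}
[-0.09, 0.03] [-0.31, 0.16, 2.36, 4.09, 0.57, 0.99] {'bed': 0.029}
-- 0.058 -52 20
[0, 0] [-0.34, 0.62, 2.16, 3.82, 0.93, 1.33] {'o2': 0.005, 'tab': 0.026, 'foot': 0.027, 'ledge': 0.019, 'jack': 0.023}
[-0.03, 0] [-0.3, 0.58, 2.21, 
[... 3846 characters left out ...]
2
[0, 0] [-0.27, 0.6, 2.1, 4.13, 0.9, 1.17] {'o1': 0.029, 'o2': 0.019, 'ledge': 0.026, 'jack': 0.023}
[-0.03, 0] [-0.22, 0.55, 2.14, 4.19, 0.91, 1.15] {'o1': 0.028, 'o2': 0.016}
[-0.06, 0] [-0.16, 0.51, 2.17, 4.25, 0.93, 1.12] {'o2': 0.007}
[-0.09, 0] None {'o2': 0.017}
[-0.12, 0] None {'o1': 0.03, 'o2': 0.02}
[-0.09, 0.03] None {}
-- 0.066 -62 18
[0, 0] [-0.24, 0.65, 2.07, 4.15, 1.0, 1.2] {'o1': 0.017, 'o2': 0.007, 'tab': 0.029, 'ledge': 0.027, 'jack': 0.023}
[-0.03, 0] [-0.18, 0.62, 2.1, 4.2, 1.02, 1.19] {'o1': 0.019, 'o2': 0.011}
[-0.06, 0] None {'o1': 0.021, 'o2': 0.013}
[-0.09, 0] None {'o1': 0.018, 'o2': 0.009}
[-0.12, 0] None {'o1': 0.017, 'o2': 0.008}
[-0.09, 0.03] None {'o2': 0.026}
```

```bash
cat > t2.py <<'E'
from path import *
G=np.array([.545,-.226,.066]); Rg=Rt(-48,30,180); L0=pts(Rg.T@[0,0,1]); Lg=L0[:-48].copy(); Lg[:20,1]*=57/47
sm=lambda P,Rm,L:{k:round(v,3) for k,v in parts2(P,Rm,L).items() if v<.03}
q=np.array([-.4,.45,2.2,3.8,.6,-1.9])
for a in (0,.03,.06,.09,.12):
    P=G-a*Rg[:,0]; q=ik(P+.025*Rg[:,0],Rg,q); print(a,q.round(2),sm(P,Rg,Lg))
qs=q; q0=np.array(ctrl.get_obs()['q'])
N=30; Ts=[fk(q0+k*(qs-q0)) for k in np.linspace(0,1,N+1)[1:]]
print([sm(T[:3,3]-.025*T[:3,0],T[:3,:3],Lg) for T in Ts]); rs=rows(Ts,-1.)
print(max(np.linalg.norm(r[:3]) for r in rs),max(np.linalg.norm(r[3:6]) for r in rs)); print([T[:3,3].round(2).tolist() for T in Ts[::5]])
show(rs)
qc=qs
for h in range(-48,81,8):
    k=(h+48)/118; P=np.array([.47+.114*k,-.12+.24*k,.2]); Rm=Rt(h,30,180); qn=ik(P+.025*Rm[:,0],Rm,qc)
    print(h,None if qn is None else qn.round(2), sm(P,Rm,L0)); qc=qn if qn is not None else qc
E
python3 t2.py
```

```text
0 [-0.42  0.45  2.2   3.79  0.62 -1.91] {'bed': 0.026, 'ledge': 0.024, 'jack': 0.023}
0.03 [-0.38  0.39  2.25  3.85  0.62 -1.94] {'bed': 0.026, 'foot': 0.028}
0.06 [-0.35  0.31  2.3   3.92  0.62 -1.99] {'foot': 0.027}
0.09 [-0.31  0.24  2.35  4.01  0.61 -2.06] {'foot': 0.027}
0.12 [-0.26  0.15  2.39  4.12  0.61 -2.14] {}
[{}, {}, {}, {}, {}, {}, {}, {}, {}, {}, {}, {}, {}, {}, {}, {}, {}, {}, {}, {}, {}, {}, {}, {}, {}, {}, {}, {}, {'bed': 0.03}, {}]
8.179242018671413 0.046957427527495585
[[0.46, 0.06, 0.22], [0.45, 0.25, 0.18], [0.52, 0.34, 0.25], [0.62, 0.28, 0.33], [0.67, 0.1, 0.33], [0.61, -0.09, 0.23]]
[-0.1, 8.0, 1.7, 0.008, 0.008, -0.045, -1.0, 0.3, 7.8, 2.2, 0.008, 0.01, -0.042, -1.0, 0.6, 7.4, 2.7, 0.008, 0.012, -0.039, -1.0, 0.9, 7.1, 3.2, 0.007, 0.014, -0.035, -1.0, 1.3, 6.6, 3.6, 0.007, 0.016, -0.032, -1.0, 1.6, 6.2, 4.1, 0.006, 0.018, -0.028, -1.0, 1.8, 5.7, 4.5, 0.005, 0.02, -0.025, -1.0, 2.1, 5.1, 4.9, 0.003, 0.022, -0.021, -1.0, 2.3, 4.6, 5.3, 0.002, 0.023, -0.017, -1.0, 2.5, 4.0, 5.6, 0.001, 0.025, -0.014, -1.0]
[2.6, 3.4, 5.9, -0.0, 0.026, -0.01, -1.0, 2.7, 2.8, 6.1
[... 815 characters left out ...]
1.0]
-48 None {}
-40 None {}
-32 [-0.27 -0.21  2.48  4.17  0.29 -2.44] {}
-24 [-0.34 -0.25  2.51  3.55  0.17 -1.93] {}
-16 [-0.42 -0.28  2.52  2.45  0.19 -0.96] {}
-8 [-0.49 -0.28  2.52  1.95  0.32 -0.58] {}
0 [-0.55 -0.25  2.51  1.74  0.48 -0.49] {}
8 [-0.59 -0.21  2.48  1.62  0.62 -0.48] {}
16 [-0.62 -0.15  2.43  1.53  0.74 -0.5 ] {}
24 [-0.63 -0.08  2.37  1.45  0.86 -0.53] {}
32 [-0.62 -0.01  2.31  1.38  0.95 -0.56] {}
40 [-0.6   0.06  2.23  1.31  1.04 -0.58] {}
48 [-0.57  0.13  2.15  1.24  1.13 -0.6 ] {}
56 [-0.54  0.2   2.06  1.18  1.21 -0.61] {}
64 [-0.5   0.28  1.97  1.12  1.29 -0.62] {}
72 [-0.46  0.35  1.87  1.07  1.37 -0.63] {}
80 [-0.41  0.42  1.77  1.01  1.45 -0.64] {'r1': 0.029}
```

Emit:
carry_out --motion '[-0.1, 8, 1.7, 0.008, 0.008, -0.045, -1, 0.3, 7.8, 2.2, 0.008, 0.01, -0.042, -1, 0.6, 7.4, 2.7, 0.008, 0.012, -0.039, -1, 0.9, 7.1, 3.2, 0.007, 0.014, -0.035, -1, 1.3, 6.6, 3.6, 0.007, 0.016, -0.032, -1, 1.6, 6.2, 4.1, 0.006, 0.018, -0.028, -1, 1.8, 5.7, 4.5, 0.005, 0.02, -0.025, -1, 2.1, 5.1, 4.9, 0.003, 0.022, -0.021, -1, 2.3, 4.6, 5.3, 0.002, 0.023, -0.017, -1, 2.5, 4, 5.6, 0.001, 0.025, -0.014, -1]'

```text
time_s: 8.15
eef_pos: [0.4966, 0.3432, 0.2377]
eef_rot: [0.407, 0.701, 0.58, -0.081]
wrist_force: [-0.3, 0.4, 0.1]
opening: 1.003
```

```bash
cat > go.py <<'E'
# go.py: joint-interpolated rows to a target joint vector
from path import *
def go(qt,g,L,vmax=.15,show_all=False):
    q0=np.array(ctrl.get_obs()['q']); N=1
    while True:
        Ts=[fk(q0+k*(qt-q0)) for k in np.linspace(0,1,N+1)[1:]]; rs=rows(Ts,g)
        if max(np.linalg.norm(r[:3]) for r in rs)<7.8 and max(np.linalg.norm(r[3:6]) for r in rs)<.045 and np.abs(qt-q0).max()/N<vmax: break
        N+=1
    print('q',q0.round(3),'N',N,'minclear',[min((v,k) for k,v in parts2(T[:3,3]-.025*T[:3,0],T[:3,:3],L).items())[0].__round__(3) for T in Ts])
    show(rs)
G=np.array([.545,-.226,.066]); Rg=Rt(-48,30,180); L0=pts(Rg.T@[0,0,1]); Lg=L0[:-48].copy(); Lg[:20,1]*=57/47
qs=ik(G-.12*Rg[:,0]+.025*Rg[:,0],Rg,np.array([-.26,.15,2.39,4.12,.61,-2.14]))
E
python3 -c "
from go import *
go(qs,-1.,Lg)"
```

```text
q [-0.032 -0.031  2.114  1.117  1.001 -0.886] N 21 minclear [0.151, 0.136, 0.124, 0.116, 0.114, 0.117, 0.116, 0.103, 0.094, 0.089, 0.087, 0.086, 0.083, 0.078, 0.07, 0.06, 0.064, 0.053, 0.036, 0.03, 0.034]
[2.4, 3.0, 5.7, -0.001, 0.026, -0.008, -1.0, 2.5, 2.4, 5.9, -0.002, 0.027, -0.005, -1.0, 2.6, 1.9, 6.1, -0.003, 0.028, -0.002, -1.0, 2.7, 1.3, 6.2, -0.004, 0.029, 0.001, -1.0, 2.7, 0.8, 6.3, -0.005, 0.03, 0.004, -1.0, 2.7, 0.3, 6.3, -0.005, 0.031, 0.007, -1.0, 2.7, -0.2, 6.4, -0.006, 0.031, 0.01, -1.0, 2.8, -0.7, 6.4, -0.006, 0.032, 0.012, -1.0, 2.7, -1.2, 6.3, -0.007, 0.033, 0.015, -1.0, 2.7, -1.6, 6.3, -0.007, 0.033, 0.017, -1.0]
[2.7, -2.0, 6.2, -0.007, 0.033, 0.02, -1.0, 2.7, -2.4, 6.1, -0.007, 0.033, 0.022, -1.0, 2.7, -2.8, 5.9, -0.007, 0.033, 0.024, -1.0, 2.7, -3.1, 5.8, -0.007, 0.033, 0.025, -1.0, 2.7, -3.4, 5.6, -0.006, 0.033, 0.027, -1.0, 2.7, -3.6, 5.4, -0.006, 0.033, 0.028, -1.0, 2.8, -3.8, 5.2, -0.005, 0.032, 0.029, -1.0, 2.8, -4.0, 5.0, -0.004, 0.031, 0.03, -1.0, 2.8, -4.2, 4.8, -0.004, 0.031, 0.031, -1.0, 2.9, -4.3, 4.6, -0.003, 0.03, 0.031, -1.0]
[3.0, -4.4, 4.4, -0.002, 0.029, 0.032, -1.0]
```

Tracking is very good, so I'll continue.

Emit:
carry_out --motion '[2.4, 3, 5.7, -0.001, 0.026, -0.008, -1, 2.5, 2.4, 5.9, -0.002, 0.027, -0.005, -1, 2.6, 1.9, 6.1, -0.003, 0.028, -0.002, -1, 2.7, 1.3, 6.2, -0.004, 0.029, 0.001, -1, 2.7, 0.8, 6.3, -0.005, 0.03, 0.004, -1, 2.7, 0.3, 6.3, -0.005, 0.031, 0.007, -1, 2.7, -0.2, 6.4, -0.006, 0.031, 0.01, -1, 2.8, -0.7, 6.4, -0.006, 0.032, 0.012, -1, 2.7, -1.2, 6.3, -0.007, 0.033, 0.015, -1, 2.7, -1.6, 6.3, -0.007, 0.033, 0.017, -1]'

```text
time_s: 9.15
eef_pos: [0.6726, 0.1428, 0.3435]
eef_rot: [0.158, 0.98, 0.116, 0.022]
wrist_force: [-0.3, -0.2, -0.2]
opening: 0.997
```

```bash
python3 -c "
from go import *
go(qs,-1.,Lg)"
```

```text
q [-0.14   0.06   2.248  2.612  0.817 -1.508] N 11 minclear [0.092, 0.09, 0.086, 0.08, 0.071, 0.061, 0.065, 0.051, 0.035, 0.03, 0.034]
[2.5, -2.2, 6.0, -0.007, 0.033, 0.02, -1.0, 2.5, -2.5, 5.8, -0.007, 0.033, 0.022, -1.0, 2.5, -2.9, 5.7, -0.007, 0.032, 0.024, -1.0, 2.5, -3.1, 5.5, -0.006, 0.032, 0.025, -1.0, 2.6, -3.4, 5.4, -0.006, 0.032, 0.027, -1.0, 2.6, -3.6, 5.2, -0.005, 0.032, 0.028, -1.0, 2.6, -3.8, 5.0, -0.005, 0.031, 0.029, -1.0, 2.7, -4.0, 4.8, -0.004, 0.03, 0.03, -1.0, 2.7, -4.1, 4.6, -0.004, 0.03, 0.03, -1.0, 2.8, -4.2, 4.4, -0.003, 0.029, 0.031, -1.0]
[2.9, -4.3, 4.2, -0.002, 0.028, 0.031, -1.0]
```

Emit:
carry_out --motion '[2.5, -2.2, 6, -0.007, 0.033, 0.02, -1, 2.5, -2.5, 5.8, -0.007, 0.033, 0.022, -1, 2.5, -2.9, 5.7, -0.007, 0.032, 0.024, -1, 2.5, -3.1, 5.5, -0.006, 0.032, 0.025, -1, 2.6, -3.4, 5.4, -0.006, 0.032, 0.027, -1, 2.6, -3.6, 5.2, -0.005, 0.032, 0.028, -1, 2.6, -3.8, 5, -0.005, 0.031, 0.029, -1, 2.7, -4, 4.8, -0.004, 0.03, 0.03, -1]'

```text
time_s: 9.95
eef_pos: [0.5706, -0.1296, 0.1891]
eef_rot: [-0.032, 0.942, -0.296, -0.156]
wrist_force: [0.1, -0.7, 0.4]
opening: 0.998
```

```bash
python3 - <<'E'
from go import *
go(qs,-1.,Lg)
for c in ['scene','side','wrist']:
  P=campose(c);im=ctrl.camera(c);cv2.imwrite(f'pics/{c}2.png',im)
  for n in ['cup','jack','foot','ledge']:
    print(c,n,[(round(d['conf'],2),w(P,d['point']).round(3).tolist()) for d in ctrl.landmark_of(c,n)][:3])
cv2.imwrite('pics/c2.png',np.hstack([cv2.resize(cv2.imread('pics/wrist2.png'),(400,300)),cv2.resize(cv2.imread('pics/side2.png')[60:210,180:380],(400,300))]))
E
```

```text
q [-0.231  0.129  2.353  3.756  0.663 -1.986] N 3 minclear [0.032, 0.03, 0.034]
[2.3, -3.9, 4.0, -0.004, 0.026, 0.029, -1.0, 2.4, -4.0, 3.8, -0.003, 0.026, 0.029, -1.0, 2.4, -4.0, 3.7, -0.002, 0.025, 0.029, -1.0]
scene cup [(0.84, [0.395, -0.08, -0.002]), (0.74, [0.539, -0.024, 0.0]), (0.23, [0.584, 0.121, 0.0])]
scene jack [(0.58, [0.662, -0.207, 0.024]), (0.32, [0.546, -0.225, 0.018])]
scene foot [(0.76, [0.436, -0.234, 0.016])]
scene ledge [(0.57, [0.546, -0.224, -0.003])]
side cup [(0.96, [0.542, -0.217, 0.017]), (0.85, [0.392, -0.081, -0.0])]
side jack [(0.66, [0.66, -0.208, 0.017])]
side foot [(0.69, [0.435, -0.238, 0.018])]
side ledge [(0.71, [0.543, -0.224, -0.001])]
wrist cup []
wrist jack [(0.7, [0.663, -0.21, 0.023])]
wrist foot []
wrist ledge []
```

View pics/c2.png

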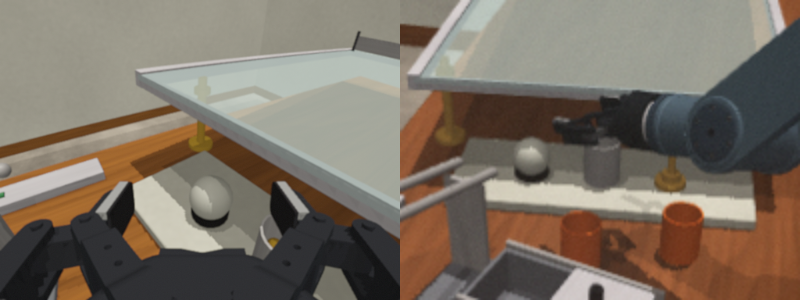

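View 4 shows the gripper clear in front of the bed edge. The steel cup is at crop (268,240), the jack at (210,200), and both are untouched. Next is the move to staging.

Emit:
carry_out --motion '[2.3, -3.9, 4, -0.004, 0.026, 0.029, -1, 2.4, -4, 3.8, -0.003, 0.026, 0.029, -1, 2.4, -4, 3.7, -0.002, 0.025, 0.029, -1, 0, 0, 0, 0, 0, 0, -1]'

```text
time_s: 11.1
eef_pos: [0.4887, -0.1646, 0.1129]
eef_rot: [-0.106, 0.882, -0.394, -0.237]
wrist_force: [0.4, 0.1, 0.2]
opening: 0.998
```

```bash
python3 - <<'E'
from go import *
P=campose('wrist');T=T_tool();im=ctrl.camera('wrist');cv2.imwrite('pics/wrist3.png',im)
for n in ['cup','jack','ball0_center']:
    print(n,[(round(d['conf'],2),w(P,d['point']).round(3).tolist()) for d in ctrl.landmark_of('wrist',n)][:6])
tr=ctrl.trace('wrist','cup'); 
for t in tr[:2]:
  v,u=np.nonzero(t['pixels']); print(t['conf'],u.min(),u.max(),v.min(),v.max(),len(u)); 
print('pred cup top', proj('wrist',[.545,-.226,.095],P),proj('wrist',[.545,-.226,.02],P))
print(T.round(3).tolist()); go(qs,-1.,Lg)
print('exp',proj('wrist',T[:3,3],P)); 
cv2.imwrite('pics/w3.png',im)
Gp=np.array([.545,-.226,.066]); print('tool-frame offset of cup G from TCP',T[:3,:3].T@(Gp-T[:3,3]))
E
```

```text
cup [(0.76, [0.544, -0.228, 0.016]), (0.65, [0.661, -0.211, 0.021])]
jack []
ball0_center []
0.74 63 103 364 383 489
0.71 216 294 139 248 6915
pred cup top [256.20325722 160.58385043] [256.73294705 220.5803766 ]
[[0.577, -0.745, -0.334, 0.489], [-0.644, -0.667, 0.375, -0.165], [-0.502, -0.001, -0.865, 0.113], [0.0, 0.0, 0.0, 1.0]]
q [-0.259  0.149  2.391  4.119  0.607 -2.139] N 1 minclear [0.034]
[-0.1, -0.2, 0.1, 0.0, 0.002, 0.003, -1.0]
exp [256.86656519 239.15477484]
tool-frame offset of cup G from TCP [ 0.09555531 -0.00094922 -0.00128574]
```

View pics/w3.png

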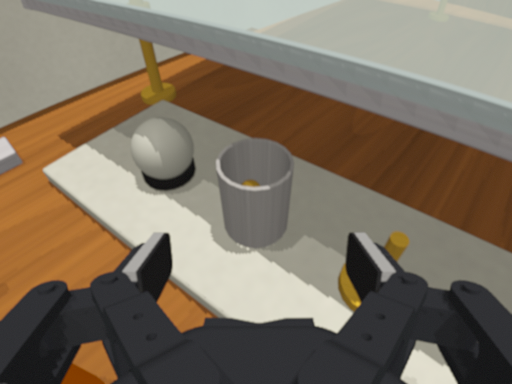

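View 5 shows the cup (u 216–294) centred between the fingers, with balls inside. I'll advance straight along the tool axis.

Emit:
carry_out --motion '[0, 0, 0, 0.024, -0.001, -0.001, -1, 0, 0, 0, 0.024, 0, 0, -1, 0, 0, 0, 0.024, 0, 0, -1, 0, 0, 0, 0.024, 0, 0, -1, 0, 0, 0, 0.02, 0, 0, -1, 0, 0, 0, 0.003, 0, 0, -1]'

```text
time_s: 11.95
eef_pos: [0.572, -0.2428, 0.0618]
eef_rot: [-0.103, 0.887, -0.388, -0.228]
wrist_force: [-0.2, -0.1, -0.5]
opening: 1.001
```

```bash
python3 - <<'E'
from go import *
T=T_tool();print(T.round(4).tolist(),ctrl.get_obs()['wrist_force'],ctrl.get_obs()['q'].round(3) if hasattr(ctrl.get_obs()['q'],'round') else ctrl.get_obs()['q'])
print(T[:3,:3].T@(G-T[:3,3]))
im=ctrl.camera('wrist'); s=ctrl.camera('side'); P=campose('side')
for n in ['cup','jack','foot']: print(n,[(round(d['conf'],2),w(P,d['point']).round(3).tolist()) for d in ctrl.landmark_of('side',n)][:6])
cv2.imwrite('pics/w4.png',np.hstack([cv2.resize(im,(400,300)),cv2.resize(s[60:210,180:380],(400,300))]))
E
```

```text
[[0.5946, -0.7353, -0.3251, 0.572], [-0.6411, -0.6777, 0.3602, -0.2428], [-0.4852, -0.0058, -0.8744, 0.0618], [0.0, 0.0, 0.0, 1.0]] [-0.20276261 -0.06577586 -0.50065698] [-0.412  0.45   2.184  3.786  0.621 -1.904]
[-0.02884088  0.00840938  0.01116711]
cup [(0.81, [0.395, -0.082, 0.001]), (0.72, [0.545, -0.221, 0.017]), (0.69, [0.533, -0.023, -0.002]), (0.58, [0.431, 0.41, 0.001])]
jack [(0.56, [0.662, -0.209, 0.02])]
foot [(0.67, [0.432, -0.234, 0.015])]
```

View pics/w4.png

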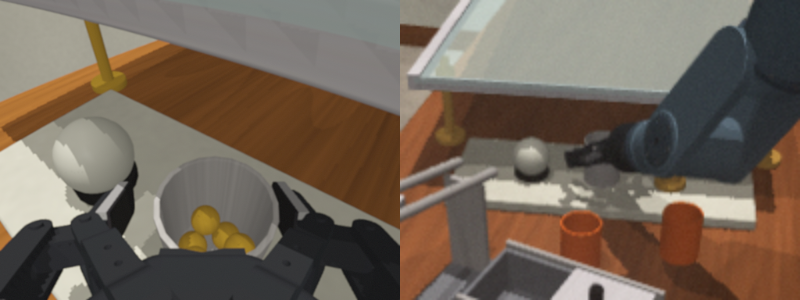

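View 6 shows the cup at crop u 155–278 between fingers at 125 and 275, so I'll recentre by +8 mm in tool y and lower by 9 mm. After that I'll close.

Emit:
carry_out --motion '[0, 0, 0, -0.002, 0.005, 0.005, -1, 0, 0, 0, -0.001, 0.003, 0.005, -1, 0, 0, 0, 0, 0, 0, -1]'

```text
time_s: 12.5
eef_pos: [0.5577, -0.2386, 0.0553]
eef_rot: [-0.103, 0.887, -0.386, -0.229]
wrist_force: [-0.4, 0.4, -0.6]
opening: 0.996
```

```bash
python3 - <<'E'
from go import *
T=T_tool(); print(T[:3,:3].T@(G-T[:3,3]), T.round(4).tolist())
r=R.from_matrix(T[:3,:3].T@Rg).as_rotvec(degrees=True); print('rot to nominal',r)
E
```

```text
[-0.02085741  0.00067907 -0.00063921] [[0.5966, -0.7331, -0.3266, 0.5577], [-0.6387, -0.6801, 0.36, -0.2386], [-0.486, -0.0062, -0.8739, 0.0553], [0.0, 0.0, 0.0, 1.0]]
rot to nominal [ 0.1121233  -0.91952897  0.91349478]
```

Emit:
carry_out --motion '[0, 0, 0, 0.004, 0, 0, -1, 0, 0, 0, 0, 0, 0, 1, 0, 0, 0, 0, 0, 0, 1, 0, 0, 0, 0, 0, 0, 1, 0, 0, 0, 0, 0, 0, 1, 0, 0, 0, 0, 0, 0, 1]'

```text
time_s: 13.1
eef_pos: [0.5603, -0.2412, 0.0535]
eef_rot: [-0.103, 0.888, -0.386, -0.229]
wrist_force: [-0.4, 0.4, 2.0]
opening: 0.678
```

```bash
python3 - <<'E'
from go import *
import json
T=T_tool(); json.dump(T.tolist(),open('Tgrasp.json','w')); print(T[:3,:3].T@(G-T[:3,3]), T.round(4).tolist(),ctrl.get_obs()['wrist_force'],ctrl.get_obs()['opening'],T[:3,:3].T@[0,0,1])
E
```

```text
[-0.02492814  0.00083192 -0.00048014] [[0.597, -0.7327, -0.3268, 0.5603], [-0.6386, -0.6806, 0.3591, -0.2412], [-0.4855, -0.0057, -0.8742, 0.0535], [0.0, 0.0, 0.0, 1.0]] [-0.41575156  0.41394814  2.03384545] 0.6780538287596182 [-0.48553869 -0.00569942 -0.8741966 ]
```

Emit:
carry_out --motion '[0, 0, 0, -0.003, 0, -0.004, 1, 0, 0, 0, -0.02, 0, 0, 1, 0, 0, 0, -0.025, 0, 0, 1, 0, 0, 0, -0.025, 0, 0, 1, 0, 0, 0, -0.025, 0, 0, 1, 0, 0, 0, 0, 0, 0, 1]'

```text
time_s: 13.7
eef_pos: [0.4978, -0.1768, 0.1017]
eef_rot: [-0.105, 0.886, -0.386, -0.235]
wrist_force: [-0.5, 0.3, -2.8]
opening: 0.676
```

```bash
cat > carry.py <<'E'
from go import *
import json
Tg=np.array(json.load(open('Tgrasp.json'))); Gt=Tg[:3,:3].T@(G-Tg[:3,3]); cl=Tg[:3,:3].T@[0,0,1]  # grasp pt & cup axis in tool frame
Lc=pts(cl)
def pose(P,Rm):
    T=np.eye(4);T[:3,:3]=Rm;T[:3,3]=P-Rm@Gt;return T
def rq(Ts,q):
    """ik along poses"""
    o=[]
    for T in Ts:
        n=ik(T[:3,3],T[:3,:3],q); o.append(None if n is None else n); q=n if n is not None else q
    return o
def report(Ts,q0,g,L=Lc,pr=True):
    q=rq(Ts,q0); T=T_tool(); prev=q0
    for i,(t,x) in enumerate(zip(Ts,q)):
        P=t[:3,3]+t[:3,:3]@Gt; d=R.from_matrix(T[:3,:3].T@t[:3,:3]).magnitude()*57.3
        m=min((round(v,3),k) for k,v in parts2(P,t[:3,:3],L).items())
        if pr: print(i,P.round(3),None if x is None else x.round(2),'dq',None if x is None else np.abs(x-prev).max().round(2),'ang',round(d,1),'mm',round(1e3*np.linalg.norm(t[:3,3]-T[:3,3])),m,'cz',round(float((t[:3,:3]@cl)[2]),2))
        T=t; prev=x if x is not None else prev
    rs=rows(Ts,g); show(rs); return q
E
python3 - <<'E'
from carry import *
o=ctrl.get_obs(); q0=np.array(o['q']); T=T_tool(); print(o['time_s'],q0.round(3),o['opening'],o['wrist_force'],'cup',(T[:3,3]+T[:3,:3]@Gt).round(3),'axis',(T[:3,:3]@cl).round(3))
P0=T[:3,3]+T[:3,:3]@Gt
# upright sweep: rotate about world z from current R
way=[([.50,-.05,.22],.3),([.54,.06,.22],.65),([.584,.14,.20],1)]
for dh in (118,):
  Ts=[];a0=np.r_[P0,0.];
  from scipy.interpolate import PchipInterpolator
  key=np.array([[*P0,0],[.47,-.13,.2,10],[.50,-.06,.22,45],[.545,.05,.22,85],[.58,.14,.205,dh]]); f=PchipInterpolator([0,.2,.45,.72,1],key)
  N=24
  for k in np.linspace(0,1,N+1)[1:]:
    v=f(k); Ts.append(pose(v[:3],R.from_euler('z',v[3],degrees=True).as_matrix()@Tg[:3,:3]))
  report(Ts,q0,1.)
E
```

```text
13.7 [-0.307  0.203  2.383  3.984  0.607 -2.036] 0.6756196070890268 [-0.54730063  0.34655812 -2.75743697] cup [ 0.483 -0.162  0.114] axis [ 0.01 -0.01  1.  ]
0 [ 0.477 -0.157  0.138] [-0.31  0.11  2.41  4.02  0.57 -2.1 ] dq 0.09 ang 1.2 mm 25 (0.035, 'bed') cz 1.0
1 [ 0.474 -0.151  0.16 ] [-0.31  0.01  2.44  4.07  0.5  -2.2 ] dq 0.1 ang 1.7 mm 23 (0.027, 'bed') cz 1.0
2 [ 0.471 -0.144  0.179] [-0.33 -0.09  2.46  4.11  0.43 -2.28] dq 0.1 ang 2.3 mm 20 (0.032, 'bed') cz 1.0
3 [ 0.47  -0.137  0.193] [-0.35 -0.17  2.48  4.12  0.36 -2.34] dq 0.08 ang 2.7 mm 16 (0.039, 'bed') cz 1.0
4 [ 0.47  -0.128  0.201] [-0.37 -0.24  2.5   4.07  0.29 -2.34] dq 0.07 ang 3.0 mm 12 (0.047, 'bed') cz 1.0
5 [ 0.472 -0.119  0.207] [-0.41 -0.29  2.53  3.87  0.2  -2.21] dq 0.2 ang 4.2 mm 12 (0.057, 'bed') cz 1.0
6 [ 0.476 -0.108  0.211] [-0.47 -0.34  2.55  3.14  0.12 -1.56] dq 0.73 ang 5.5 mm 14 (0.067, 'bed') cz 1.0
7 [ 0.482 -0.097  0.215] [-0.54 -0.38  2.56  2.08  0.18 -0.6 ] dq 1.06 ang 6.3 mm 16 (0.078, 'bed') cz 1.0
8 [ 0.488 -0.084  0.218] [-0.61 -0.4   2.56  1.72  0.32 -0.34] dq 0.36 ang 6.7 mm 17 (0.0
[... 2005 characters left out ...]
03, 1.0, -3.2, -0.0, -5.8, 0.002, -0.017, -0.003, 1.0]
[-3.0, -0.0, -5.4, 0.003, -0.017, -0.002, 1.0, -3.0, -0.0, -5.4, 0.005, -0.018, -0.003, 1.0, -3.1, -0.0, -5.6, 0.007, -0.019, -0.004, 1.0, -3.1, -0.0, -5.6, 0.009, -0.019, -0.005, 1.0, -3.1, -0.0, -5.5, 0.011, -0.017, -0.006, 1.0, -3.0, -0.0, -5.4, 0.012, -0.015, -0.007, 1.0, -2.8, -0.0, -5.1, 0.012, -0.013, -0.007, 1.0, -2.6, -0.0, -4.8, 0.012, -0.011, -0.006, 1.0, -2.6, -0.0, -4.6, 0.013, -0.009, -0.006, 1.0, -2.5, -0.0, -4.5, 0.013, -0.007, -0.005, 1.0]
[-2.4, -0.0, -4.3, 0.013, -0.006, -0.005, 1.0, -2.3, -0.0, -4.2, 0.013, -0.005, -0.004, 1.0, -2.2, -0.0, -4.0, 0.013, -0.003, -0.004, 1.0, -2.1, -0.0, -3.8, 0.013, -0.002, -0.003, 1.0]
```

```bash
cat > t3.py <<'E'
from carry import *
from scipy.interpolate import PchipInterpolator
o=ctrl.get_obs(); q0=np.array(o['q'])
def ev(keys,ts,N):
    f=PchipInterpolator(ts,np.array(keys)); Ts=[fk(f(k)) for k in np.linspace(0,1,N+1)[1:]]; return Ts
qe=np.array([-.44,.32,1.91,1.1,1.35,-.63])
def cost(m):
    ks=[q0,m[:6],m[6:],qe]; Ts=ev(ks,[0,.33,.67,1],15); c=0
    for T in Ts:
        tilt=np.arccos(np.clip((T[:3,:3]@cl)[2],-1,1)); P=T[:3,3]+T[:3,:3]@Gt
        k=clear2(P,T[:3,:3],Lc); c+=tilt**2*2+ (max(0,.04-k)*60)**2
    qs_=np.array([m[:6],m[6:]]); c+=np.sum(np.maximum(0,lo+.05-qs_)**2+np.maximum(0,qs_-hi+.05)**2)*100+ np.sum(np.maximum(0,.3-qs_[:,4])**2)*50
    return c+.05*np.sum(np.diff(np.array(ks),axis=0)**2)
from scipy.optimize import minimize
m0=np.r_[q0+(qe-q0)/3,q0+(qe-q0)*2/3]
s=minimize(cost,m0,method='Powell',options=dict(maxiter=12,maxfev=2500)); print(cost(m0),s.fun)
import json; json.dump(s.x.tolist(),open('mid.json','w'))
Ts=ev([q0,s.x[:6],s.x[6:],qe],[0,.33,.67,1],28)
report(Ts,q0,1.)
E
timeout 570 python3 t3.py
```

```text
19.32304458267348 0.7185587347455404
0 [ 0.554 -0.043  0.145] [-0.14  0.21  2.36  3.64  0.63 -1.84] dq 0.35 ang 21.8 mm 150 (0.021, 'o1') cz 1.0
1 [0.584 0.096 0.166] [ 0.01  0.22  2.33  3.3   0.65 -1.65] dq 0.34 ang 21.1 mm 153 (0.037, 'base') cz 0.99
2 [0.57  0.235 0.176] [ 0.15  0.24  2.31  2.98  0.67 -1.47] dq 0.32 ang 20.0 mm 148 (0.049, 'box') cz 0.98
3 [0.522 0.355 0.177] [ 0.28  0.25  2.28  2.68  0.69 -1.3 ] dq 0.3 ang 18.4 mm 137 (0.097, 'box') cz 0.98
4 [0.454 0.446 0.169] [ 0.38  0.26  2.26  2.42  0.71 -1.15] dq 0.27 ang 16.4 mm 120 (0.12, 'tab') cz 0.99
5 [0.383 0.506 0.157] [ 0.47  0.28  2.24  2.18  0.73 -1.03] dq 0.23 ang 14.1 mm 99 (0.109, 'tab') cz 0.99
6 [0.322 0.541 0.143] [ 0.54  0.29  2.22  1.99  0.75 -0.93] dq 0.19 ang 11.5 mm 76 (0.097, 'tab') cz 1.0
7 [0.278 0.559 0.132] [ 0.58  0.3   2.2   1.84  0.77 -0.86] dq 0.15 ang 8.6 mm 52 (0.086, 'tab') cz 1.0
8 [0.255 0.567 0.124] [ 0.6   0.32  2.18  1.75  0.8  -0.83] dq 0.09 ang 5.5 mm 27 (0.079, 'tab') cz 1.0
9 [0.252 0.569 0.12 ] [ 0.59  0.34  2.16  1.7   0.82 -0.83] dq 0.05 ang 2.8 mm 6 (0.075, 'tab') cz 1.0
10 [0.
[... 2395 characters left out ...]
, -0.2, -0.004, 0.015, 0.01, 1.0, 0.6, 0.0, 0.4, -0.008, 0.022, 0.012, 1.0, 1.0, 0.2, 1.0, -0.011, 0.026, 0.014, 1.0, 1.2, 0.3, 1.3, -0.014, 0.029, 0.014, 1.0, 1.2, 0.5, 1.5, -0.017, 0.03, 0.013, 1.0, 1.0, 0.6, 1.5, -0.019, 0.03, 0.011, 1.0, 0.6, 0.6, 1.3, -0.02, 0.028, 0.008, 1.0, 0.0, 0.5, 1.0, -0.02, 0.024, 0.005, 1.0, -0.0, 0.4, 0.9, -0.021, 0.023, 0.003, 1.0]
[0.2, 0.3, 0.9, -0.023, 0.023, 0.002, 1.0, 0.3, 0.2, 1.0, -0.026, 0.023, 0.002, 1.0, 0.5, 0.1, 1.0, -0.028, 0.022, 0.001, 1.0, 0.6, -0.1, 1.1, -0.03, 0.021, 0.001, 1.0, 0.7, -0.3, 1.2, -0.033, 0.02, 0.0, 1.0, 0.8, -0.6, 1.2, -0.035, 0.019, 0.0, 1.0, 0.9, -0.8, 1.3, -0.037, 0.018, 0.0, 1.0, 0.9, -1.1, 1.4, -0.039, 0.016, 0.001, 1.0]
```

```bash
cat > t4.py <<'E'
from carry import *
def pour_pose(Rp,lipz=.105,back=.01,mid=box):
    c=Rp@cl; dn=np.array([0,0,-1])+c*c[2]; n=np.linalg.norm(dn); dn=dn/n if n>1e-6 else dn*0
    ch=c*[1,1,0]; ch=ch/max(np.linalg.norm(ch),1e-6)
    k=min(1,n/.5)  # fade in near upright
    P=mid-back*k*ch-.03*c-.03*dn*k; P[2]=0
    zs=(Lc[-48:]@Rp.T)[:,2].min(); P[2]=lipz-zs; return pose(P,Rp)
if __name__=='__main__':
  A=[]
  for hp in range(-30,81,10):
    for p in (15,20,25,30):
      for r in range(-60,61,10):
        Rp=Rt(hp,p,r); c=Rp@cl
        if c[2]>-.42: continue
        T=pour_pose(Rp); P=T[:3,3]+Rp@Gt; k=clear2(P,Rp,Lc)
        if k<.012: continue
        for s in ([0,.25,2.3,3.2,.65,1.3],[-.4,.4,2.1,1.5,1.1,1.5]):
          q=ik(T[:3,3],Rp,np.array(s))
          if q is not None: A.append((round(float(k),3),hp,p,r,c.round(2).tolist(),P.round(3).tolist(),q.round(2).tolist()))
  A.sort(key=lambda a:-a[0]-.02*min(a[6][4],.6)+.01*abs(a[6][3]-3)); 
  for a in A[:25]: print(a)
E
timeout 500 python3 t4.py
```

```text
(0.022, 10, 15, 0, [-0.68, -0.13, -0.72], [0.593, 0.125, 0.147], [-0.14, 0.36, 2.33, 2.75, 0.89, 1.75])
(0.022, 10, 15, 0, [-0.68, -0.13, -0.72], [0.593, 0.125, 0.147], [-0.14, 0.36, 2.33, 2.75, 0.89, 1.75])
(0.022, 10, 20, -20, [-0.67, -0.43, -0.6], [0.597, 0.131, 0.147], [-0.11, 0.29, 2.31, 2.73, 0.71, 1.44])
(0.022, 10, 20, -20, [-0.67, -0.43, -0.6], [0.597, 0.131, 0.147], [-0.11, 0.29, 2.31, 2.73, 0.71, 1.44])
(0.025, 20, 15, -30, [-0.47, -0.64, -0.6], [0.593, 0.136, 0.147], [-0.25, 0.37, 2.32, 2.41, 0.95, 1.36])
(0.025, 20, 15, -30, [-0.47, -0.64, -0.6], [0.593, 0.136, 0.147], [-0.25, 0.37, 2.32, 2.41, 0.95, 1.36])
(0.02, 0, 15, -10, [-0.69, -0.16, -0.7], [0.594, 0.125, 0.147], [0.02, 0.37, 2.31, 3.17, 0.84, 1.38])
(0.02, 0, 15, -10, [-0.69, -0.16, -0.7], [0.594, 0.125, 0.147], [0.02, 0.37, 2.31, 3.17, 0.84, 1.38])
(0.02, 10, 20, -40, [-0.58, -0.68, -0.46], [0.599, 0.14, 0.145], [-0.08, 0.3, 2.3, 2.77, 0.71, 1.07])
(0.02, 10, 20, -40, [-0.58, -0.68, -0.46], [0.599, 0.14, 0.145], [-0.08, 0.3, 2.3, 2.77, 0.71, 1.07])
(0.02, 10, 20, -10, [-0.71, -0.29, -0.64], [0.597, 0.128, 0.147]
[... 805 characters left out ...]
.75, -0.52], [0.594, 0.141, 0.146], [-0.23, 0.37, 2.31, 2.43, 0.94, 1.18])
(0.022, 20, 15, -40, [-0.41, -0.75, -0.52], [0.594, 0.141, 0.146], [-0.23, 0.37, 2.31, 2.43, 0.94, 1.18])
(0.023, 20, 20, -20, [-0.59, -0.54, -0.6], [0.596, 0.134, 0.147], [-0.24, 0.29, 2.31, 2.33, 0.8, 1.63])
(0.023, 20, 20, -20, [-0.59, -0.54, -0.6], [0.596, 0.134, 0.147], [-0.24, 0.29, 2.31, 2.33, 0.8, 1.63])
(0.025, 30, 15, -30, [-0.35, -0.71, -0.6], [0.591, 0.137, 0.147], [-0.36, 0.38, 2.28, 2.09, 1.03, 1.47])
(0.025, 30, 15, -30, [-0.35, -0.71, -0.6], [0.591, 0.137, 0.147], [-0.36, 0.38, 2.28, 2.09, 1.03, 1.47])
(0.018, 0, 20, -30, [-0.71, -0.44, -0.54], [0.6, 0.133, 0.146], [0.05, 0.31, 2.28, 3.21, 0.67, 1.01])
```

```bash
cat > t5.py <<'E'
from t4 import *
from scipy.interpolate import PchipInterpolator
q0=np.array(ctrl.get_obs()['q']); T=T_tool(); P0=T[:3,3]+T[:3,:3]@Gt
key=np.array([[*P0,0],[.487,-.145,.15,3],[.535,-.04,.168,25],[.575,.10,.172,52]]); f=PchipInterpolator([0,.16,.57,1],key)
Ts=[pose(f(k)[:3],R.from_euler('z',f(k)[3],degrees=True).as_matrix()@Tg[:3,:3]) for k in np.linspace(0,1,17)[1:]]
q=report(Ts,q0,1.); qa=q[-1]
print('POUR'); Rp=Rt(10,20,-20); Tp=pour_pose(Rp); qp=ik(Tp[:3,3],Rp,np.array([-.11,.29,2.31,2.73,.71,1.44])); Ts=[]
for k in np.linspace(0,1,25)[0:]:
    Rm=fk(qa+k*(qp-qa))[:3,:3]; Ts.append(pour_pose(Rm,.105+.02*(1-k)))
report(Ts,qa,1.)
E
python3 t5.py
```

```text
0 [ 0.484 -0.157  0.132] [-0.3   0.15  2.39  4.01  0.59 -2.08] dq 0.05 ang 1.2 mm 18 (0.04, 'bed') cz 1.0
1 [ 0.486 -0.15   0.146] [-0.29  0.09  2.4   4.05  0.55 -2.14] dq 0.06 ang 1.3 mm 16 (0.034, 'bed') cz 1.0
2 [ 0.488 -0.141  0.152] [-0.28  0.06  2.41  4.05  0.53 -2.16] dq 0.03 ang 1.7 mm 12 (0.037, 'bed') cz 1.0
3 [ 0.494 -0.129  0.156] [-0.27  0.04  2.41  4.03  0.5  -2.16] dq 0.03 ang 2.4 mm 15 (0.046, 'bed') cz 1.0
4 [ 0.501 -0.114  0.16 ] [-0.26  0.03  2.42  3.98  0.47 -2.14] dq 0.05 ang 3.1 mm 18 (0.054, 'o1') cz 1.0
5 [ 0.509 -0.097  0.163] [-0.25  0.02  2.42  3.91  0.44 -2.11] dq 0.07 ang 3.6 mm 20 (0.046, 'o1') cz 1.0
6 [ 0.518 -0.079  0.165] [-0.23  0.01  2.42  3.82  0.41 -2.05] dq 0.09 ang 3.9 mm 22 (0.044, 'o1') cz 1.0
7 [ 0.527 -0.061  0.167] [-0.22  0.    2.42  3.71  0.39 -1.98] dq 0.11 ang 3.9 mm 22 (0.046, 'o1') cz 1.0
8 [ 0.534 -0.042  0.168] [-0.21  0.    2.41  3.59  0.36 -1.9 ] dq 0.12 ang 3.8 mm 21 (0.047, 'o1') cz 1.0
9 [ 0.541 -0.024  0.169] [-0.2   0.    2.41  3.47  0.35 -1.81] dq 0.12 ang 3.7 mm 21 (0.048, 'o1') cz 1.0
10 [ 0.547 -0.005  0.17 ] [-0.19  0. 
[... 4341 characters left out ...]
 0.002, 0.002, 0.0, 1.0]
[6.6, -0.0, -0.4, 0.002, 0.002, -0.0, 1.0, 6.6, -0.1, -0.4, 0.002, 0.003, -0.001, 1.0, 6.6, -0.1, -0.4, 0.002, 0.003, -0.001, 1.0, 6.6, -0.1, -0.4, 0.002, 0.004, -0.002, 1.0, 6.6, -0.2, -0.4, 0.002, 0.004, -0.003, 1.0, 6.6, -0.2, -0.4, 0.002, 0.004, -0.003, 1.0, 6.6, -0.2, -0.3, 0.001, 0.001, -0.004, 1.0, 6.6, -0.3, -0.3, -0.001, -0.002, -0.003, 1.0, 6.6, -0.3, -0.3, -0.001, -0.002, -0.003, 1.0, 6.6, -0.3, -0.3, -0.001, -0.003, -0.003, 1.0]
[6.6, -0.3, -0.2, -0.001, -0.003, -0.002, 1.0, 6.6, -0.4, -0.2, -0.001, -0.002, -0.002, 1.0, 6.6, -0.4, -0.2, -0.001, -0.002, -0.002, 1.0, 6.5, -0.4, -0.1, -0.001, -0.002, -0.002, 1.0, 6.5, -0.4, -0.1, -0.001, -0.002, -0.002, 1.0]
```

Emit:
carry_out --motion '[-0.4, 0.8, -0.8, -0.011, -0.005, -0.014, 1, -0.6, 0, -1.1, -0.01, -0.007, -0.01, 1, -0.8, 0, -1.5, -0.007, -0.009, -0.004, 1, -1.2, 0, -2.1, -0.006, -0.013, -0.001, 1, -1.5, 0, -2.7, -0.005, -0.017, -0.001, 1, -1.7, 0, -3.1, -0.005, -0.02, -0.001, 1, -1.9, 0, -3.4, -0.004, -0.021, 0, 1]'

```text
time_s: 14.4
eef_pos: [0.5363, -0.0846, 0.1508]
eef_rot: [-0.069, 0.935, -0.246, -0.245]
wrist_force: [0.8, -0.1, -2.2]
opening: 0.674
```

```bash
cat > t6.py <<'E'
from t4 import *
from scipy.interpolate import PchipInterpolator
q0=np.array(ctrl.get_obs()['q']); T=T_tool(); P0=T[:3,3]+T[:3,:3]@Gt; h0=np.degrees(np.arctan2(T[1,0],T[0,0]))-np.degrees(np.arctan2(Tg[1,0],Tg[0,0]))
print(ctrl.get_obs()['opening'],P0.round(3),h0.round(1),(T[:3,:3]@cl).round(3))
key=np.array([[*P0,h0],[.548,-.005,.172,28],[.58,.115,.175,50]]); f=PchipInterpolator([0,.43,1],key)
Ts=[pose(f(k)[:3],R.from_euler('z',f(k)[3],degrees=True).as_matrix()@Tg[:3,:3]) for k in np.linspace(0,1,11)[1:]]
report(Ts,q0,1.)
E
python3 t6.py
```

```text
0.6742077905342428 [ 0.517 -0.075  0.164] 17.5 [ 0.005 -0.005  1.   ]
0 [ 0.525 -0.06   0.166] [-0.2   0.01  2.41  3.79  0.4  -2.04] dq 0.03 ang 2.1 mm 17 (0.045, 'o1') cz 1.0
1 [ 0.532 -0.045  0.168] [-0.18  0.01  2.4   3.77  0.39 -2.03] dq 0.02 ang 2.3 mm 18 (0.047, 'o1') cz 1.0
2 [ 0.539 -0.028  0.17 ] [-0.16  0.01  2.39  3.74  0.38 -2.01] dq 0.04 ang 2.5 mm 19 (0.049, 'o1') cz 1.0
3 [ 0.546 -0.01   0.172] [-0.13  0.02  2.38  3.68  0.36 -1.97] dq 0.05 ang 2.8 mm 20 (0.051, 'o1') cz 1.0
4 [0.552 0.008 0.173] [-0.12  0.02  2.38  3.61  0.35 -1.92] dq 0.07 ang 3.0 mm 21 (0.051, 'box') cz 1.0
5 [0.558 0.027 0.173] [-0.1   0.03  2.37  3.51  0.34 -1.85] dq 0.1 ang 3.4 mm 22 (0.048, 'box') cz 1.0
6 [0.564 0.048 0.174] [-0.08  0.03  2.36  3.38  0.32 -1.75] dq 0.13 ang 3.7 mm 23 (0.049, 'box') cz 1.0
7 [0.57  0.069 0.175] [-0.07  0.04  2.35  3.23  0.31 -1.63] dq 0.16 ang 4.0 mm 24 (0.05, 'box') cz 1.0
8 [0.575 0.092 0.175] [-0.06  0.05  2.34  3.05  0.31 -1.49] dq 0.18 ang 4.3 mm 25 (0.047, 'r1') cz 1.0
9 [0.58  0.115 0.175] [-0.05  0.06  2.32  2.85  0.32 -1.34] dq 0.19 ang 4.5 mm 26 (0.045, 'r1') cz 1.0
[-1.1, 0.4, -1.7, -0.002, -0.017, -0.002, 1.0, -1.1, -0.0, -2.0, -0.002, -0.018, -0.002, 1.0, -1.2, -0.0, -2.2, -0.002, -0.019, -0.001, 1.0, -1.4, -0.0, -2.4, -0.001, -0.02, -0.001, 1.0, -1.5, -0.0, -2.6, -0.001, -0.021, -0.0, 1.0, -1.6, -0.0, -2.9, -0.0, -0.022, -0.001, 1.0, -1.8, -0.0, -3.2, 0.0, -0.023, -0.001, 1.0, -1.9, -0.0, -3.5, 0.001, -0.024, -0.001, 1.0, -2.1, -0.0, -3.7, 0.002, -0.024, -0.002, 1.0, -2.2, -0.0, -4.0, 0.004, -0.025, -0.002, 1.0]
```

Emit:
carry_out --motion '[-1.1, 0.4, -1.7, -0.002, -0.017, -0.002, 1, -1.1, 0, -2, -0.002, -0.018, -0.002, 1, -1.2, 0, -2.2, -0.002, -0.019, -0.001, 1, -1.4, 0, -2.4, -0.001, -0.02, -0.001, 1, -1.5, 0, -2.6, -0.001, -0.021, 0, 1, -1.6, 0, -2.9, 0, -0.022, -0.001, 1, -1.8, 0, -3.2, 0, -0.023, -0.001, 1, -1.9, 0, -3.5, 0.001, -0.024, -0.001, 1, -2.1, 0, -3.7, 0.002, -0.024, -0.002, 1, -2.2, 0, -4, 0.004, -0.025, -0.002, 1]'

```text
time_s: 15.4
eef_pos: [0.601, 0.1333, 0.1602]
eef_rot: [0.008, 0.966, 0.04, -0.254]
wrist_force: [-0.0, -0.2, -2.7]
opening: 0.679
```

```bash
cat > t7.py <<'E'
from t4 import *
import sys
N=int(sys.argv[1]); lz=float(sys.argv[2]) if len(sys.argv)>2 else .118; kmax=float(sys.argv[3]) if len(sys.argv)>3 else 1
o=ctrl.get_obs(); q0=np.array(o['q']); T=T_tool(); P0=T[:3,3]+T[:3,:3]@Gt; print(o['time_s'],q0.round(2),P0.round(3),(T[:3,:3]@cl).round(2),o['opening'],np.round(o['wrist_force'],1))
Rp=Rt(10,20,-20); Tp=pour_pose(Rp,lz); qp=ik(Tp[:3,3],Rp,np.array([-.11,.29,2.31,2.73,.71,1.44])); Ts=[]
dP=None
for k in np.linspace(0,kmax,N+1):
    Rm=fk(q0+k*(qp-q0))[:3,:3]; t=pour_pose(Rm,lz); 
    if dP is None: dP=T[:3,3]-t[:3,3]; print('offset',dP.round(3)); continue
    t[:3,3]+=dP*max(0,1-k*N/8); Ts.append(t)
report(Ts,q0,1.)
E
python3 t7.py 25
```

```text
15.4 [-0.02  0.07  2.32  2.84  0.31 -1.33] [0.58  0.131 0.173] [0.01 0.   1.  ] 0.6787352679248979 [-0.  -0.2 -2.7]
offset [-0.004  0.008  0.01 ]
0 [0.58  0.14  0.174] [ 0.    0.08  2.31  2.91  0.32 -1.27] dq 0.07 ang 6.3 mm 10 (0.046, 'box') cz 1.0
1 [0.581 0.15  0.175] [ 0.03  0.09  2.3   2.98  0.32 -1.22] dq 0.07 ang 6.3 mm 10 (0.045, 'box') cz 0.98
2 [0.583 0.159 0.176] [ 0.06  0.1   2.29  3.04  0.33 -1.16] dq 0.06 ang 6.3 mm 9 (0.044, 'box') cz 0.96
3 [0.585 0.167 0.176] [ 0.08  0.11  2.28  3.09  0.34 -1.09] dq 0.07 ang 6.3 mm 8 (0.043, 'box') cz 0.93
4 [0.587 0.174 0.175] [ 0.09  0.13  2.27  3.13  0.35 -1.  ] dq 0.08 ang 6.3 mm 8 (0.042, 'box') cz 0.88
5 [0.589 0.176 0.174] [ 0.1   0.14  2.27  3.13  0.36 -0.89] dq 0.11 ang 6.3 mm 3 (0.04, 'box') cz 0.83
6 [0.591 0.176 0.173] [ 0.09  0.15  2.27  3.11  0.38 -0.77] dq 0.13 ang 6.3 mm 2 (0.039, 'box') cz 0.78
7 [0.593 0.175 0.171] [ 0.09  0.16  2.27  3.09  0.4  -0.64] dq 0.13 ang 6.3 mm 3 (0.038, 'box') cz 0.71
8 [0.594 0.174 0.169] [ 0.08  0.17  2.27  3.08  0.41 -0.52] dq 0.12 ang 6.3 mm 2 (0.038, 'box') cz 0.64
9 [0.595 0.173 0.1
[... 2035 characters left out ...]
0.002, 0.001, -0.0, 1.0]
[6.3, -0.0, -0.4, 0.002, 0.002, -0.001, 1.0, 6.3, -0.1, -0.4, 0.002, 0.002, -0.001, 1.0, 6.3, -0.1, -0.4, 0.002, 0.003, -0.002, 1.0, 6.3, -0.2, -0.4, 0.002, 0.003, -0.002, 1.0, 6.3, -0.2, -0.4, 0.002, 0.003, -0.003, 1.0, 6.3, -0.3, -0.3, 0.002, 0.003, -0.003, 1.0, 6.3, -0.3, -0.3, -0.0, -0.001, -0.003, 1.0, 6.3, -0.3, -0.3, -0.001, -0.003, -0.003, 1.0, 6.3, -0.4, -0.2, -0.001, -0.003, -0.002, 1.0, 6.3, -0.4, -0.2, -0.001, -0.003, -0.002, 1.0]
[6.3, -0.4, -0.1, -0.001, -0.003, -0.002, 1.0, 6.3, -0.4, -0.1, -0.001, -0.003, -0.002, 1.0, 6.3, -0.4, -0.0, -0.001, -0.003, -0.002, 1.0, 6.3, -0.4, 0.0, -0.001, -0.002, -0.002, 1.0, 6.3, -0.4, 0.1, -0.001, -0.002, -0.001, 1.0]
```

Emit:
carry_out --motion '[6.3, 0.4, -0.2, 0.001, -0.01, -0.002, 1, 6.3, 0.4, -0.2, 0.001, -0.01, -0.001, 1, 6.3, 0.3, -0.2, 0.002, -0.009, 0, 1, 6.3, 0.3, -0.3, 0.002, -0.008, 0.001, 1, 6.3, 0.3, -0.3, 0.003, -0.007, 0.002, 1, 6.3, 0.2, -0.4, 0.002, -0.002, 0.001, 1, 6.3, 0.2, -0.4, 0.002, 0.001, 0, 1, 6.3, 0.1, -0.4, 0.002, 0.001, 0, 1]'

```text
time_s: 16.2
eef_pos: [0.6142, 0.1901, 0.157]
eef_rot: [-0.419, 0.877, -0.047, -0.232]
wrist_force: [-0.5, 0.5, -2.7]
opening: 0.676
```

```bash
python3 t7.py 17 .115; python3 - <<'E'
from h import *
im=ctrl.camera('scene');s=ctrl.camera('side')
cv2.imwrite('pics/p1.png',np.hstack([cv2.resize(im[120:300,180:420],(400,300)),cv2.resize(s[120:300,120:360],(400,300))]))
E
```

```text
16.2 [ 0.11  0.17  2.26  3.1   0.4  -0.62] [0.592 0.186 0.168] [-0.11 -0.71  0.69] 0.676358620922343 [-0.5  0.5 -2.7]
offset [0.    0.012 0.   ]
0 [0.594 0.184 0.166] [ 0.1   0.18  2.26  3.1   0.42 -0.51] dq 0.11 ang 6.2 mm 3 (0.034, 'box') cz 0.62
1 [0.595 0.182 0.165] [ 0.1   0.19  2.26  3.09  0.44 -0.4 ] dq 0.11 ang 6.2 mm 3 (0.031, 'box') cz 0.55
2 [0.596 0.179 0.162] [ 0.09  0.21  2.26  3.07  0.46 -0.28] dq 0.12 ang 6.2 mm 4 (0.028, 'box') cz 0.47
3 [0.598 0.176 0.16 ] [ 0.08  0.22  2.26  3.06  0.48 -0.16] dq 0.12 ang 6.2 mm 4 (0.026, 'box') cz 0.38
4 [0.599 0.173 0.157] [ 0.07  0.23  2.26  3.04  0.5  -0.04] dq 0.12 ang 6.2 mm 5 (0.023, 'box') cz 0.29
5 [0.599 0.169 0.154] [0.05 0.24 2.27 3.02 0.53 0.08] dq 0.12 ang 6.2 mm 5 (0.02, 'box') cz 0.2
6 [0.6   0.165 0.15 ] [0.04 0.26 2.27 2.99 0.55 0.2 ] dq 0.12 ang 6.2 mm 5 (0.016, 'box') cz 0.11
7 [0.6   0.16  0.146] [0.02 0.27 2.27 2.97 0.58 0.32] dq 0.12 ang 6.2 mm 6 (0.012, 'box') cz 0.02
8 [0.601 0.157 0.147] [0.01 0.27 2.28 2.94 0.59 0.44] dq 0.12 ang 6.3 mm 3 (0.013, 'box') cz -0.07
9 [0.601 0.154 0.149] [-0.    0.27  2.28  2.
[... 860 characters left out ...]
.4, 0.002, 0.002, -0.002, 1.0, 6.2, 0.2, -0.4, 0.002, 0.002, -0.002, 1.0, 6.2, 0.1, -0.4, 0.002, 0.003, -0.003, 1.0, 6.2, 0.0, -0.4, 0.002, 0.003, -0.003, 1.0, 6.2, -0.0, -0.4, 0.002, 0.003, -0.004, 1.0, 6.2, -0.1, -0.4, 0.002, 0.003, -0.004, 1.0, 6.2, -0.2, -0.4, 0.001, 0.003, -0.005, 1.0, 6.2, -0.3, -0.3, -0.0, -0.002, -0.003, 1.0, 6.3, -0.3, -0.3, -0.001, -0.003, -0.002, 1.0]
[6.3, -0.4, -0.2, -0.001, -0.003, -0.002, 1.0, 6.3, -0.4, -0.1, -0.001, -0.003, -0.002, 1.0, 6.3, -0.4, -0.1, -0.001, -0.003, -0.002, 1.0, 6.3, -0.4, 0.0, -0.001, -0.003, -0.002, 1.0, 6.3, -0.5, 0.1, -0.001, -0.002, -0.002, 1.0, 6.4, -0.4, 0.2, -0.001, -0.002, -0.002, 1.0, 6.4, -0.4, 0.2, -0.001, -0.002, -0.001, 1.0]
```

View pics/p1.png

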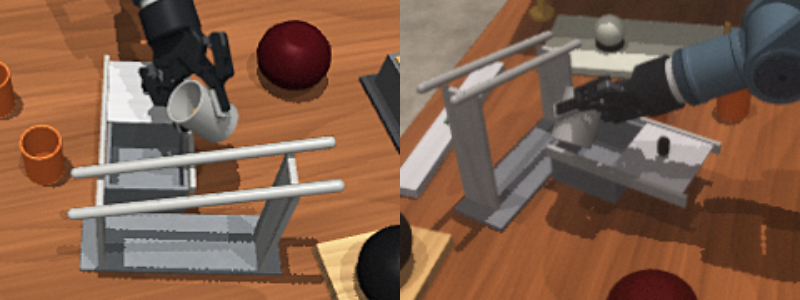

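View 7 shows the tilted cup mouth at left crop (190,105), over the open box, and clear of the rails. I'll keep tipping.

Emit:
carry_out --motion '[6.2, 0.3, -0.3, 0.002, 0.002, -0.002, 1, 6.2, 0.3, -0.4, 0.002, 0.002, -0.002, 1, 6.2, 0.2, -0.4, 0.002, 0.002, -0.002, 1, 6.2, 0.1, -0.4, 0.002, 0.003, -0.003, 1, 6.2, 0, -0.4, 0.002, 0.003, -0.003, 1, 6.2, 0, -0.4, 0.002, 0.003, -0.004, 1, 6.2, -0.1, -0.4, 0.002, 0.003, -0.004, 1, 6.2, -0.2, -0.4, 0.001, 0.003, -0.004, 1]'

```text
time_s: 17.1
eef_pos: [0.6257, 0.1663, 0.1352]
eef_rot: [0.753, -0.624, 0.116, 0.177]
wrist_force: [0.2, 0.1, -3.1]
opening: 0.676
```

```bash
python3 t7.py 10 .115|sed 's/ dq.*mm/ mm/'
```

```text
17.1 [0.03 0.28 2.27 2.97 0.57 0.32] [0.603 0.163 0.144] [-0.4  -0.92  0.03] 0.6757805188281986 [ 0.2  0.1 -3.1]
offset [ 0.002  0.003 -0.002]
0 [0.603 0.16  0.145] [0.02 0.28 2.27 2.95 0.59 0.43] mm 3 (0.011, 'box') cz -0.05
1 [0.603 0.156 0.147] [0.01 0.28 2.28 2.92 0.59 0.55] mm 4 (0.014, 'box') cz -0.13
2 [0.602 0.153 0.149] [-0.01  0.27  2.28  2.9   0.6   0.66] mm 4 (0.017, 'box') cz -0.21
3 [0.602 0.15  0.151] [-0.02  0.27  2.29  2.87  0.61  0.77] mm 4 (0.02, 'box') cz -0.28
4 [0.601 0.146 0.153] [-0.04  0.26  2.29  2.84  0.62  0.89] mm 4 (0.024, 'box') cz -0.35
5 [0.6   0.143 0.154] [-0.05  0.26  2.3   2.82  0.64  1.01] mm 4 (0.027, 'base') cz -0.41
6 [0.6   0.139 0.155] [-0.07  0.26  2.3   2.79  0.65  1.12] mm 4 (0.027, 'base') cz -0.47
7 [0.599 0.136 0.156] [-0.08  0.25  2.31  2.76  0.66  1.24] mm 3 (0.026, 'r1') cz -0.52
8 [0.598 0.134 0.156] [-0.1   0.26  2.31  2.74  0.67  1.35] mm 3 (0.026, 'base') cz -0.57
9 [0.597 0.131 0.157] [-0.11  0.25  2.32  2.71  0.69  1.46] mm 2 (0.026, 'base') cz -0.6
[5.6, -0.2, -0.3, -0.001, -0.001, -0.003, 1.0, 5.7, -0.3, -0.3, -0.001, -0.003, -0.002, 1.0, 5.7, -0.3, -0.2, -0.001, -0.003, -0.002, 1.0, 5.7, -0.4, -0.2, -0.002, -0.003, -0.002, 1.0, 5.7, -0.4, -0.1, -0.002, -0.003, -0.002, 1.0, 5.7, -0.4, -0.1, -0.002, -0.003, -0.002, 1.0, 5.7, -0.4, -0.0, -0.002, -0.003, -0.002, 1.0, 5.7, -0.4, 0.1, -0.002, -0.002, -0.002, 1.0, 5.7, -0.4, 0.1, -0.001, -0.002, -0.001, 1.0, 5.7, -0.4, 0.2, -0.001, -0.002, -0.001, 1.0]
```

Emit:
carry_out --motion '[5.6, -0.2, -0.3, -0.001, -0.001, -0.003, 1, 0, 0, 0, 0, 0, 0, 1, 5.7, -0.3, -0.3, -0.001, -0.003, -0.002, 1, 0, 0, 0, 0, 0, 0, 1, 5.7, -0.3, -0.2, -0.001, -0.003, -0.002, 1, 0, 0, 0, 0, 0, 0, 1, 5.7, -0.4, -0.2, -0.002, -0.003, -0.002, 1, 5.7, -0.4, -0.1, -0.002, -0.003, -0.002, 1, 5.7, -0.4, -0.1, -0.002, -0.003, -0.002, 1, 5.7, -0.4, 0, -0.002, -0.003, -0.002, 1]'

```text
time_s: 18.1
eef_pos: [0.6245, 0.1456, 0.1499]
eef_rot: [0.918, -0.344, 0.142, 0.135]
wrist_force: [0.0, 0.1, -0.6]
opening: 0.678
```

Emit:
carry_out --motion '[5.7, -0.4, 0.1, -0.002, -0.002, -0.002, 1, 5.7, -0.4, 0.1, -0.001, -0.002, -0.001, 1, 5.7, -0.4, 0.2, -0.001, -0.002, -0.001, 1, 0, 0, 0, 0, 0, 0, 1, 0, 0, 0, 0, 0, 0, 1]'

```text
time_s: 18.6
eef_pos: [0.6248, 0.1382, 0.1557]
eef_rot: [0.959, -0.212, 0.147, 0.12]
wrist_force: [-1.0, -0.1, -0.9]
opening: 0.678
```

```bash
python3 - <<'E'
from carry import *
o=ctrl.get_obs();T=T_tool();print(o['time_s'],np.round(o['q'],2),(T[:3,3]+T[:3,:3]@Gt).round(3),(T[:3,:3]@cl).round(2),o['opening'],np.round(o['wrist_force'],1))
im=ctrl.camera('scene');wv=ctrl.camera('wrist')
print([(round(d['conf'],2),w(campose('scene'),d['point']).round(3).tolist()) for d in ctrl.landmark_of('scene','ball0_center')])
print([(round(d['conf'],2),w(campose('wrist'),d['point']).round(3).tolist()) for d in ctrl.landmark_of('wrist','ball0_center')])
cv2.imwrite('pics/p2.png',np.hstack([cv2.resize(im[120:300,180:420],(400,300)),cv2.resize(wv,(400,300))]))
E
```

```text
18.6 [-0.1   0.25  2.31  2.71  0.68  1.41] [0.601 0.135 0.163] [-0.65 -0.47 -0.59] 0.677767823743746 [-1.  -0.1 -0.9]
[(0.56, [0.58, 0.082, 0.013])]
[]
```

View pics/p2.png

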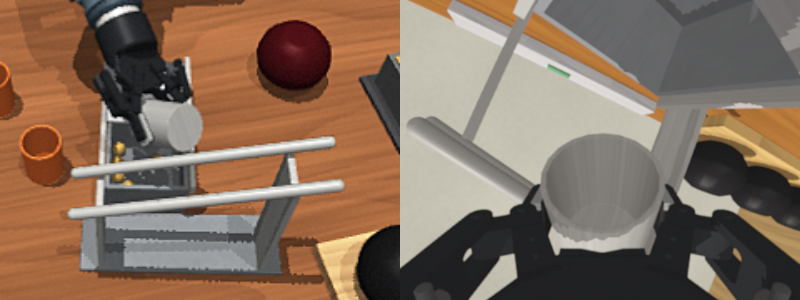

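View 8 shows the cup empty at right crop (600,190) and balls in the box at left crop (120,150). The wrist force has dropped to the empty-cup weight. Next I'll plan the return.

```bash
cat > back.py <<'E'
from carry import *
import sys
q0=np.array(ctrl.get_obs()['q'])
W=ik(*(lambda T:(T[:3,3],T[:3,:3]))(pose(np.array([.517,-.075,.175]),R.from_euler('z',17.5,degrees=True).as_matrix()@Tg[:3,:3])),np.array([-.22,0,2.41,3.8,.4,-2.04]))
print(W.round(2)); go(W,1.,Lc)
E
python3 back.py
```

```text
[-0.23 -0.03  2.42  3.86  0.38 -2.1 ]
q [-0.102  0.246  2.313  2.712  0.682  1.416] N 24 minclear [0.018, 0.016, 0.012, 0.01, 0.009, 0.009, 0.01, 0.01, 0.01, 0.012, 0.013, 0.016, 0.019, 0.021, 0.025, 0.03, 0.037, 0.044, 0.051, 0.052, 0.055, 0.057, 0.056, 0.054]
[-6.3, 0.9, -2.0, -0.003, -0.013, -0.003, 1.0, -6.2, 1.1, -1.8, -0.002, -0.012, -0.005, 1.0, -6.2, 1.3, -1.6, -0.002, -0.012, -0.006, 1.0, -6.2, 1.5, -1.3, -0.002, -0.01, -0.008, 1.0, -6.1, 1.7, -1.1, -0.002, -0.009, -0.009, 1.0, -6.1, 1.8, -0.8, -0.002, -0.008, -0.01, 1.0, -6.1, 1.8, -0.5, -0.002, -0.006, -0.011, 1.0, -6.0, 1.8, -0.3, -0.002, -0.004, -0.011, 1.0, -6.0, 1.8, 0.0, -0.002, -0.003, -0.011, 1.0, -6.0, 1.7, 0.3, -0.002, -0.001, -0.011, 1.0]
[-5.9, 1.6, 0.5, -0.002, 0.001, -0.011, 1.0, -5.9, 1.5, 0.7, -0.002, 0.002, -0.01, 1.0, -5.9, 1.3, 0.9, -0.002, 0.003, -0.01, 1.0, -5.9, 1.2, 1.1, -0.002, 0.005, -0.009, 1.0, -5.8, 1.0, 1.2, -0.002, 0.006, -0.008, 1.0, -5.8, 0.7, 1.3, -0.002, 0.006, -0.007, 1.0, -5.8, 0.5, 1.3, -0.002, 0.007, -0.006, 1.0, -5.8, 0.3, 1.3, -0.002, 0.008, -0.004, 1.0, -5.7, 0.1, 1.3, -0.002, 0.008, -0.003, 1.0, -5.7, -0.1, 1.3, -0.002, 0.008, -0.002, 1.0]
[-5.7, -0.3, 1.2, -0.002, 0.008, -0.001, 1.0, -5.7, -0.4, 1.1, -0.002, 0.007, 0.0, 1.0, -5.6, -0.6, 0.9, -0.002, 0.007, 0.001, 1.0, -5.6, -0.7, 0.8, -0.002, 0.006, 0.002, 1.0]
```

```bash
python3 - <<'E'
from carry import *
q0=np.array(ctrl.get_obs()['q']);T=T_tool(); Ts=[]
for k in (1,2): t=T.copy(); t[:3,3]+=np.array([-.02,-.01,.035])*k/2; Ts.append(t)
q=report(Ts,q0,1.)[-1]
import path
W=np.array([-.23,-.03,2.42,3.86,.38,-2.1]); print([round(float(clear2(t[:3,3]+t[:3,:3]@Gt,t[:3,:3],Lc)),3) for t in [fk(q+k*(W-q)) for k in np.linspace(0,1,24)]])
E
```

```text
0 [0.591 0.13  0.18 ] [-0.12  0.17  2.34  2.66  0.65  1.46] dq 0.08 ang 0.0 mm 21 (0.028, 'r1') cz -0.6
1 [0.581 0.125 0.198] [-0.14  0.09  2.37  2.59  0.61  1.53] dq 0.08 ang 0.0 mm 21 (0.039, 'r1') cz -0.6
[0.0, 0.0, 0.0, -0.016, -0.008, 0.011, 1.0, 0.0, 0.0, 0.0, -0.016, -0.008, 0.011, 1.0]
[0.039, 0.037, 0.034, 0.032, 0.031, 0.03, 0.029, 0.028, 0.028, 0.028, 0.028, 0.028, 0.03, 0.034, 0.035, 0.038, 0.042, 0.048, 0.053, 0.058, 0.059, 0.06, 0.058, 0.053]
```

Emit:
carry_out --motion '[0, 0, 0, -0.016, -0.008, 0.011, 1, 0, 0, 0, -0.016, -0.008, 0.011, 1]'

```text
time_s: 19.0
eef_pos: [0.6036, 0.129, 0.1881]
eef_rot: [0.958, -0.211, 0.15, 0.121]
wrist_force: [0.3, 0.1, -1.6]
opening: 0.675
```

```bash
python3 back.py
```

```text
[-0.23 -0.03  2.42  3.86  0.38 -2.1 ]
q [-0.142  0.086  2.375  2.586  0.601  1.53 ] N 25 minclear [0.038, 0.035, 0.033, 0.032, 0.031, 0.03, 0.029, 0.029, 0.029, 0.028, 0.029, 0.029, 0.03, 0.034, 0.035, 0.037, 0.041, 0.045, 0.051, 0.057, 0.058, 0.059, 0.06, 0.058, 0.054]
[-5.9, 0.6, -1.8, -0.002, -0.011, -0.003, 1.0, -5.9, 0.9, -1.7, -0.001, -0.011, -0.004, 1.0, -5.9, 1.1, -1.5, -0.001, -0.01, -0.006, 1.0, -5.8, 1.3, -1.3, -0.001, -0.009, -0.007, 1.0, -5.8, 1.4, -1.1, -0.001, -0.008, -0.008, 1.0, -5.8, 1.6, -0.9, -0.001, -0.006, -0.009, 1.0, -5.8, 1.6, -0.6, -0.001, -0.005, -0.01, 1.0, -5.8, 1.7, -0.4, -0.001, -0.004, -0.01, 1.0, -5.7, 1.7, -0.1, -0.001, -0.002, -0.01, 1.0, -5.7, 1.7, 0.1, -0.001, -0.001, -0.01, 1.0]
[-5.7, 1.6, 0.3, -0.001, 0.001, -0.01, 1.0, -5.7, 1.5, 0.6, -0.001, 0.002, -0.01, 1.0, -5.7, 1.4, 0.8, -0.001, 0.003, -0.009, 1.0, -5.7, 1.2, 0.9, -0.001, 0.004, -0.008, 1.0, -5.6, 1.1, 1.1, -0.001, 0.005, -0.007, 1.0, -5.6, 0.9, 1.2, -0.001, 0.006, -0.006, 1.0, -5.6, 0.7, 1.3, -0.001, 0.007, -0.005, 1.0, -5.6, 0.5, 1.3, -0.001, 0.008, -0.004, 1.0, -5.6, 0.3, 1.4, -0.001, 0.008, -0.003, 1.0, -5.6, 0.1, 1.4, -0.001, 0.008, -0.002, 1.0]
[-5.5, -0.1, 1.3, -0.001, 0.008, -0.001, 1.0, -5.5, -0.3, 1.3, -0.001, 0.008, 0.0, 1.0, -5.5, -0.5, 1.2, -0.001, 0.007, 0.002, 1.0, -5.5, -0.6, 1.0, -0.001, 0.007, 0.002, 1.0, -5.5, -0.8, 0.9, -0.001, 0.006, 0.003, 1.0]
```

Emit:
carry_out --motion '[-5.9, 0.6, -1.8, -0.002, -0.011, -0.003, 1, -5.9, 0.9, -1.7, -0.001, -0.011, -0.004, 1, -5.9, 1.1, -1.5, -0.001, -0.01, -0.006, 1, -5.8, 1.3, -1.3, -0.001, -0.009, -0.007, 1, -5.8, 1.4, -1.1, -0.001, -0.008, -0.008, 1, -5.8, 1.6, -0.9, -0.001, -0.006, -0.009, 1, -5.8, 1.6, -0.6, -0.001, -0.005, -0.01, 1, -5.8, 1.7, -0.4, -0.001, -0.004, -0.01, 1, -5.7, 1.7, -0.1, -0.001, -0.002, -0.01, 1, -5.7, 1.7, 0.1, -0.001, -0.001, -0.01, 1]'

```text
time_s: 20.0
eef_pos: [0.5974, 0.0169, 0.2023]
eef_rot: [0.699, -0.69, 0.175, 0.064]
wrist_force: [0.5, -1.3, -0.3]
opening: 0.675
```

Emit:
carry_out --motion '[-5.7, 1.6, 0.3, -0.001, 0.001, -0.01, 1, -5.7, 1.5, 0.6, -0.001, 0.002, -0.01, 1, -5.7, 1.4, 0.8, -0.001, 0.003, -0.009, 1, -5.7, 1.2, 0.9, -0.001, 0.004, -0.008, 1, -5.6, 1.1, 1.1, -0.001, 0.005, -0.007, 1, -5.6, 0.9, 1.2, -0.001, 0.006, -0.006, 1, -5.6, 0.7, 1.3, -0.001, 0.007, -0.005, 1]'

```text
time_s: 20.7
eef_pos: [0.5711, -0.0437, 0.1967]
eef_rot: [-0.387, 0.885, -0.235, -0.109]
wrist_force: [0.5, -0.6, -1.1]
opening: 0.676
```

```bash
python3 back.py
```

```text
[-0.23 -0.03  2.42  3.86  0.38 -2.1 ]
q [-0.194 -0.023  2.415  3.51   0.458 -1.087] N 7 minclear [0.053, 0.057, 0.064, 0.064, 0.063, 0.059, 0.054]
[-5.6, 0.1, 1.6, -0.0, 0.01, -0.002, 1.0, -5.6, -0.1, 1.6, 0.0, 0.01, -0.001, 1.0, -5.6, -0.3, 1.5, 0.0, 0.009, 0.001, 1.0, -5.6, -0.5, 1.4, 0.0, 0.009, 0.002, 1.0, -5.6, -0.7, 1.3, 0.0, 0.008, 0.003, 1.0, -5.5, -0.9, 1.1, 0.0, 0.008, 0.004, 1.0, -5.5, -1.0, 0.9, 0.0, 0.007, 0.005, 1.0]
```

Emit:
carry_out --motion '[-5.6, 0.1, 1.6, 0, 0.01, -0.002, 1, -5.6, -0.1, 1.6, 0, 0.01, -0.001, 1, -5.6, -0.3, 1.5, 0, 0.009, 0.001, 1, -5.6, -0.5, 1.4, 0, 0.009, 0.002, 1, -5.6, -0.7, 1.3, 0, 0.008, 0.003, 1, -5.5, -0.9, 1.1, 0, 0.008, 0.004, 1, -5.5, -1, 0.9, 0, 0.007, 0.005, 1]'

```text
time_s: 21.4
eef_pos: [0.5327, -0.0848, 0.1615]
eef_rot: [-0.048, 0.936, -0.246, -0.248]
wrist_force: [-0.1, 0.0, -1.5]
opening: 0.675
```

```bash
cat > t8.py <<'E'
from carry import *
import sys
# cartesian to staging: retreat distance a along grasp tool x, lift b
a,b,N=float(sys.argv[1]),float(sys.argv[2]),int(sys.argv[3]); g=float(sys.argv[4]) if len(sys.argv)>4 else 1.
o=ctrl.get_obs();q0=np.array(o['q']);T=T_tool()
print(o['time_s'],q0.round(2),'cup',(T[:3,3]+T[:3,:3]@Gt).round(4),'ax',(T[:3,:3]@cl).round(3),np.round(o['wrist_force'],1))
E=Tg.copy(); E[:3,3]+=-a*Tg[:3,0]+[0,0,b]; rv=R.from_matrix(T[:3,:3].T@E[:3,:3]).as_rotvec(); Ts=[]
P0=T[:3,3]+T[:3,:3]@Gt; P1=E[:3,3]+E[:3,:3]@Gt
for k in np.linspace(0,1,N+1)[1:]: Ts.append(pose(P0+k*(P1-P0),T[:3,:3]@R.from_rotvec(k*rv).as_matrix()))
report(Ts,q0,g)
E
python3 t8.py .098 .008 8
```

```text
21.4 [-0.22 -0.04  2.43  3.89  0.39 -2.17] cup [ 0.5137 -0.0748  0.1741] ax [0.021 0.031 0.999] [-0.1  0.  -1.5]
0 [ 0.51  -0.086  0.168] [-0.23 -0.01  2.42  3.9   0.42 -2.15] dq 0.03 ang 2.3 mm 14 (0.047, 'o1') cz 1.0
1 [ 0.507 -0.097  0.161] [-0.24  0.02  2.42  3.91  0.45 -2.14] dq 0.03 ang 2.3 mm 14 (0.045, 'o1') cz 1.0
2 [ 0.503 -0.108  0.154] [-0.25  0.05  2.42  3.92  0.48 -2.12] dq 0.03 ang 2.3 mm 14 (0.046, 'o1') cz 1.0
3 [ 0.5   -0.119  0.148] [-0.26  0.08  2.41  3.94  0.51 -2.1 ] dq 0.03 ang 2.3 mm 14 (0.051, 'o1') cz 1.0
4 [ 0.497 -0.13   0.141] [-0.27  0.11  2.4   3.95  0.54 -2.09] dq 0.03 ang 2.3 mm 14 (0.049, 'bed') cz 1.0
5 [ 0.493 -0.141  0.135] [-0.28  0.14  2.4   3.96  0.56 -2.07] dq 0.03 ang 2.3 mm 14 (0.045, 'bed') cz 1.0
6 [ 0.49  -0.152  0.128] [-0.29  0.17  2.39  3.97  0.59 -2.06] dq 0.03 ang 2.3 mm 14 (0.044, 'bed') cz 1.0
7 [ 0.486 -0.163  0.122] [-0.31  0.2   2.38  3.99  0.61 -2.04] dq 0.03 ang 2.3 mm 14 (0.035, 'bed') cz 1.0
[1.3, -0.0, 1.9, 0.005, 0.012, 0.005, 1.0, 1.3, -0.0, 1.9, 0.006, 0.012, 0.005, 1.0, 1.3, -0.0, 1.9, 0.006, 0.012, 0.004, 1.0, 1.3, -0.0, 1.9, 0.007, 0.012, 0.004, 1.0, 1.3, -0.0, 1.9, 0.007, 0.012, 0.004, 1.0, 1.3, -0.0, 1.9, 0.007, 0.011, 0.004, 1.0, 1.3, -0.0, 1.9, 0.008, 0.011, 0.003, 1.0, 1.3, -0.0, 1.9, 0.008, 0.011, 0.003, 1.0]
```

Emit:
carry_out --motion '[1.3, 0, 1.9, 0.005, 0.012, 0.005, 1, 1.3, 0, 1.9, 0.006, 0.012, 0.005, 1, 1.3, 0, 1.9, 0.006, 0.012, 0.004, 1, 1.3, 0, 1.9, 0.007, 0.012, 0.004, 1, 1.3, 0, 1.9, 0.007, 0.012, 0.004, 1, 1.3, 0, 1.9, 0.007, 0.011, 0.004, 1, 1.3, 0, 1.9, 0.008, 0.011, 0.003, 1, 1.3, 0, 1.9, 0.008, 0.011, 0.003, 1]'

```text
time_s: 22.2
eef_pos: [0.4999, -0.182, 0.1094]
eef_rot: [-0.095, 0.886, -0.392, -0.229]
wrist_force: [-0.5, 0.4, -1.4]
opening: 0.677
```

```bash
python3 t8.py .02 .01 4
```

```text
22.2 [-0.3   0.2   2.38  4.01  0.63 -2.07] cup [ 0.4848 -0.1664  0.1218] ax [0.009 0.016 1.   ] [-0.5  0.4 -1.4]
0 [ 0.497 -0.178  0.113] [-0.33  0.25  2.35  3.94  0.63 -2.02] dq 0.06 ang 0.3 mm 19 (0.027, 'bed') cz 1.0
1 [ 0.509 -0.19   0.104] [-0.36  0.3   2.32  3.89  0.63 -1.98] dq 0.06 ang 0.3 mm 19 (0.03, 'bed') cz 1.0
2 [ 0.521 -0.202  0.095] [-0.38  0.34  2.28  3.84  0.62 -1.94] dq 0.05 ang 0.3 mm 19 (0.022, 'bed') cz 1.0
3 [ 0.533 -0.213  0.086] [-0.4   0.39  2.25  3.79  0.62 -1.91] dq 0.05 ang 0.3 mm 19 (0.02, 'bed') cz 1.0
[0.2, -0.1, -0.2, 0.019, -0.001, -0.0, 1.0, 0.2, -0.1, -0.2, 0.019, -0.001, -0.0, 1.0, 0.2, -0.1, -0.2, 0.019, -0.001, -0.0, 1.0, 0.2, -0.1, -0.2, 0.019, -0.001, -0.0, 1.0]
```

Emit:
carry_out --motion '[0.2, -0.1, -0.2, 0.019, -0.001, 0, 1, 0.2, -0.1, -0.2, 0.019, -0.001, 0, 1, 0.2, -0.1, -0.2, 0.019, -0.001, 0, 1, 0.2, -0.1, -0.2, 0.019, -0.001, 0, 1]'

```text
time_s: 22.6
eef_pos: [0.5484, -0.2287, 0.0707]
eef_rot: [-0.102, 0.887, -0.386, -0.231]
wrist_force: [-0.4, -0.5, -1.4]
opening: 0.674
```

```bash
python3 t8.py 0 .004 3
```

```text
22.6 [-0.4   0.39  2.25  3.79  0.62 -1.91] cup [ 0.5331 -0.2135  0.0833] ax [0.004 0.    1.   ] [-0.4 -0.5 -1.4]
0 [ 0.537 -0.218  0.079] [-0.41  0.41  2.24  3.77  0.63 -1.89] dq 0.02 ang 0.1 mm 7 (0.014, 'ledge') cz 1.0
1 [ 0.541 -0.222  0.074] [-0.42  0.43  2.22  3.76  0.63 -1.88] dq 0.02 ang 0.1 mm 7 (0.009, 'ledge') cz 1.0
2 [ 0.545 -0.226  0.07 ] [-0.42  0.45  2.21  3.74  0.64 -1.87] dq 0.02 ang 0.1 mm 7 (0.005, 'ledge') cz 1.0
[0.1, 0.0, -0.0, 0.007, -0.0, 0.001, 1.0, 0.1, 0.0, -0.0, 0.007, -0.0, 0.001, 1.0, 0.1, 0.0, -0.0, 0.007, -0.0, 0.001, 1.0]
```

Emit:
carry_out --motion '[0.1, 0, 0, 0.007, 0, 0.001, 1, 0.1, 0, 0, 0.007, 0, 0.001, 1, 0, 0, 0, 0.007, 0, 0, 1, 0, 0, 0, 0, 0, 0, 1]'

```text
time_s: 23.0
eef_pos: [0.5611, -0.2427, 0.0574]
eef_rot: [-0.102, 0.887, -0.387, -0.231]
wrist_force: [0.5, -0.1, -0.6]
opening: 0.674
```

```bash
python3 t8.py 0 0 3
```

```text
23.0 [-0.42  0.45  2.21  3.75  0.63 -1.88] cup [ 0.5459 -0.2275  0.07  ] ax [ 0.004 -0.     1.   ] [ 0.5 -0.1 -0.6]
0 [ 0.546 -0.227  0.069] [-0.42  0.46  2.21  3.75  0.64 -1.87] dq 0.01 ang 0.1 mm 1 (0.004, 'ledge') cz 1.0
1 [ 0.545 -0.226  0.067] [-0.42  0.46  2.21  3.74  0.64 -1.86] dq 0.01 ang 0.1 mm 1 (0.002, 'ledge') cz 1.0
2 [ 0.545 -0.226  0.066] [-0.42  0.46  2.21  3.74  0.65 -1.86] dq 0.01 ang 0.1 mm 1 (0.001, 'ledge') cz 1.0
[0.0, 0.1, -0.0, 0.0, -0.0, 0.001, 1.0, 0.0, 0.1, -0.0, 0.0, -0.0, 0.001, 1.0, 0.0, 0.1, -0.0, 0.0, -0.0, 0.001, 1.0]
```

Emit:
carry_out --motion '[0, 0, 0, 0, 0, 0.0015, 1, 0, 0, 0, 0, 0, 0.0015, 1, 0, 0, 0, 0, 0, 0.001, 1, 0, 0, 0, 0, 0, 0, 1]'

```text
time_s: 23.4
eef_pos: [0.5591, -0.2399, 0.054]
eef_rot: [-0.102, 0.887, -0.386, -0.231]
wrist_force: [-0.4, -0.9, -1.3]
opening: 0.681
```

```bash
python3 t8.py 0 0 1|head -2
```

```text
23.4 [-0.42  0.46  2.21  3.75  0.64 -1.87] cup [ 0.5438 -0.2247  0.0666] ax [ 0.005 -0.     1.   ] [-0.4 -0.9 -1.3]
0 [ 0.545 -0.226  0.066] [-0.42  0.46  2.21  3.74  0.65 -1.86] dq 0.01 ang 0.3 mm 2 (0.001, 'ledge') cz 1.0
```

Emit:
carry_out --motion '[0, 0, 0, 0.002, 0, 0.0003, 1, 0, 0, 0, 0, 0, 0, 1]'

```text
time_s: 23.6
eef_pos: [0.5605, -0.2409, 0.0536]
eef_rot: [-0.101, 0.887, -0.386, -0.23]
wrist_force: [0.3, 0.0, -1.4]
opening: 0.679
```

```bash
python3 t8.py 0 0 1|head -2
```

```text
23.6 [-0.42  0.46  2.21  3.74  0.64 -1.87] cup [ 0.5452 -0.2257  0.0662] ax [0.003 0.001 1.   ] [ 0.3  0.  -1.4]
0 [ 0.545 -0.226  0.066] [-0.42  0.46  2.21  3.74  0.65 -1.86] dq 0.01 ang 0.2 mm 0 (0.001, 'ledge') cz 1.0
```

Emit:
carry_out --motion '[0, 0, 0, 0.0005, 0, 0.001, 1, 0, 0, 0, 0, 0, 0, 1]'

```text
time_s: 23.8
eef_pos: [0.5609, -0.2411, 0.0535]
eef_rot: [-0.101, 0.888, -0.386, -0.229]
wrist_force: [-0.1, -1.0, -1.8]
opening: 0.677
```

Emit:
carry_out --motion '[0, 0, 0, 0.001, 0, 0.002, 1]'

```text
time_s: 23.9
eef_pos: [0.5616, -0.2417, 0.0535]
eef_rot: [-0.1, 0.888, -0.387, -0.226]
wrist_force: [-14.5, 12.7, 28.7]
opening: 0.676
```

The cup is seated: the wrist force rose to 29 N on a 2 mm push. I'll release it and back straight out.

Emit:
carry_out --motion '[0, 0, 0, -0.001, 0, -0.001, 1, 0, 0, 0, 0, 0, 0, -1, 0, 0, 0, 0, 0, 0, -1, 0, 0, 0, 0, 0, 0, -1, 0, 0, 0, 0, 0, 0, -1]'

```text
time_s: 24.4
eef_pos: [0.5617, -0.2417, 0.055]
eef_rot: [-0.1, 0.888, -0.387, -0.226]
wrist_force: [0.7, 0.3, 0.9]
opening: 1.001
```

```bash
sed -i 's/report(Ts,q0,g)$/report(Ts,q0,g,Lg if g<0 else Lc)/' t8.py; python3 t8.py .1 0.002 5 -1; python3 - <<'E'
from h import *
im=ctrl.camera('wrist'); cv2.imwrite('pics/w9.png',cv2.resize(im,(400,300)))
tr=ctrl.trace('wrist','cup')
for t in tr[:2]:
  v,u=np.nonzero(t['pixels']); print(t['conf'],u.min(),u.max(),v.min(),v.max())
E
```

```text
24.4 [-0.42  0.46  2.21  3.74  0.65 -1.86] cup [ 0.5463 -0.2265  0.0674] ax [-0.003  0.007  1.   ] [0.7 0.3 0.9]
0 [ 0.534 -0.214  0.077] [-0.4   0.42  2.24  3.77  0.65 -1.88] dq 0.04 ang 0.1 mm 20 (0.026, 'foot') cz 1.0
1 [ 0.522 -0.201  0.087] [-0.38  0.37  2.28  3.81  0.65 -1.91] dq 0.05 ang 0.1 mm 20 (0.026, 'foot') cz 1.0
2 [ 0.51  -0.188  0.097] [-0.36  0.32  2.31  3.86  0.64 -1.94] dq 0.05 ang 0.1 mm 20 (0.026, 'foot') cz 1.0
3 [ 0.498 -0.175  0.107] [-0.33  0.27  2.35  3.91  0.63 -1.98] dq 0.05 ang 0.1 mm 20 (0.026, 'foot') cz 1.0
4 [ 0.485 -0.162  0.117] [-0.3   0.21  2.38  3.97  0.62 -2.02] dq 0.06 ang 0.1 mm 20 (0.026, 'foot') cz 1.0
[0.0, -0.1, -0.0, -0.02, 0.0, -0.0, -1.0, 0.0, -0.1, -0.0, -0.02, 0.0, -0.0, -1.0, 0.0, -0.1, -0.0, -0.02, 0.0, -0.0, -1.0, 0.0, -0.1, -0.0, -0.02, 0.0, -0.0, -1.0, 0.0, -0.1, -0.0, -0.02, 0.0, 0.0, -1.0]
0.59 179 338 174 321
```

View pics/w9.png

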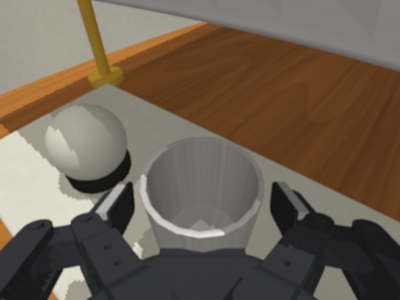

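View 9 shows the cup upright and empty, free between the open fingers with gaps on both sides at u≈132 and 272. I'll retreat.

Emit:
carry_out --motion '[0, 0, 0, -0.015, 0, 0, -1, 0, 0, 0, -0.02, 0, 0, -1, 0, 0, 0, -0.02, 0, 0, -1, 0, 0, 0, -0.02, 0, 0, -1, 0, 0, 0, -0.02, 0, 0, -1, 0, 0, 0, -0.02, 0, 0, -1]'

```text
time_s: 25.1
eef_pos: [0.491, -0.1676, 0.1106]
eef_rot: [-0.1, 0.888, -0.388, -0.227]
wrist_force: [-0.0, -0.6, 1.0]
opening: 1.004
```

```bash
python3 t8.py .13 .04 3 -1; python3 - <<'E'
from h import *
for c in ['scene','side','wrist']:
  P=campose(c);im=ctrl.camera(c);cv2.imwrite(f'pics/{c}9.png',im)
  for n in ['cup','jack','foot','bowl','cover_knob','ball0_center']:
    print(c,n,[(round(d['conf'],2),w(P,d['point']).round(3).tolist()) for d in ctrl.landmark_of(c,n)][:6])
s=cv2.imread('pics/scene9.png')[130:280,200:400]; wv=cv2.imread('pics/wrist9.png')
cv2.imwrite('pics/f1.png',np.hstack([cv2.resize(s,(400,300),interpolation=cv2.INTER_CUBIC),cv2.resize(wv,(400,300))]))
E
```

```text
25.1 [-0.27  0.18  2.4   4.02  0.64 -2.06] cup [ 0.4756 -0.1523  0.1229] ax [-0.002  0.007  1.   ] [-0.  -0.6  1. ]
0 [ 0.473 -0.149  0.138] [-0.27  0.11  2.41  4.09  0.6  -2.13] dq 0.08 ang 0.2 mm 16 (0.036, 'bed') cz 1.0
1 [ 0.47  -0.146  0.154] [-0.26  0.05  2.42  4.17  0.57 -2.22] dq 0.09 ang 0.2 mm 16 (0.029, 'bed') cz 1.0
2 [ 0.467 -0.143  0.169] [-0.26 -0.02  2.43  4.26  0.55 -2.32] dq 0.1 ang 0.2 mm 16 (0.03, 'bed') cz 1.0
[0.0, -0.1, -0.1, -0.011, -0.0, -0.011, -1.0, 0.0, -0.1, -0.1, -0.011, -0.0, -0.011, -1.0, 0.0, -0.1, -0.1, -0.011, -0.0, -0.011, -1.0]
scene cup [(0.84, [0.538, -0.025, -0.0]), (0.7, [0.549, -0.226, 0.02]), (0.66, [0.397, -0.08, 0.003])]
scene jack [(0.75, [0.663, -0.203, 0.023]), (0.74, [0.585, 0.121, 0.067])]
scene foot [(0.63, [0.433, -0.235, 0.018]), (0.22, [0.543, -0.224, -0.005])]
scene bowl [(0.97, [0.435, 0.411, -0.002])]
scene cover_knob [(0.76, [0.476, 0.15, 0.108])]
scene ball0_center [(0.55, [0.577, 0.084, 0.012])]
side cup [(0.96, [0.543, -0.223, 0.015]), (0.79, [0.395, -0.08, -0.0]), (0.31, [0.579, 0.08, 0.016])]
side jack [(0.81, [0.662, -0.206, 0.017])]
side foot [(0.66, [0.581, 0.121, 0.001]), (0.52, [0.434, 0.409, 0.003]), (0.45, [0.618, 0.097, 0.013]), (0.41, [0.434, -0.235, 0.013])]
side bowl [(0.58, [0.43, 0.411, -0.001])]
side cover_knob [(0.98, [0.475, 0.149, 0.103])]
side ball0_center [(0.49, [0.579, 0.078, 0.015])]
wrist cup [(0.84, [0.547, -0.227, 0.015])]
wrist jack [(0.58, [0.66, -0.213, 0.022])]
wrist foot []
wrist bowl []
wrist cover_knob []
wrist ball0_center []
```

View pics/f1.png

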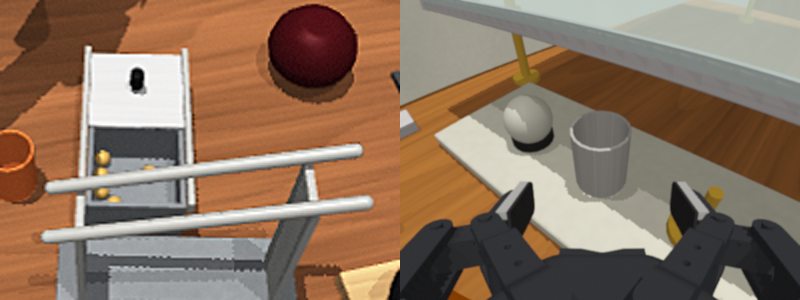

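```bash
python3 - <<'E'
from h import *
s=cv2.imread('pics/scene9.png'); d=cv2.imread('pics/side9.png')
for P,n in (([.584,.123,.02],'scene'),([.584,.123,.02],'side')): print(n,proj(n,P))
u,v=proj('side',[.584,.123,.03]).astype(int); a=cv2.resize(d[v-38:v+38,u-50:u+50],(400,300),interpolation=cv2.INTER_CUBIC)
u,v=proj('scene',[.584,.123,.03]).astype(int); b=cv2.resize(s[v-38:v+38,u-50:u+50],(400,300),interpolation=cv2.INTER_CUBIC)
cv2.imwrite('pics/f2.png',np.hstack([b,a]))
E
```

```text
scene [267.23497817 222.48538594]
side [239.72749868 215.1227184 ]
```

View pics/f2.png

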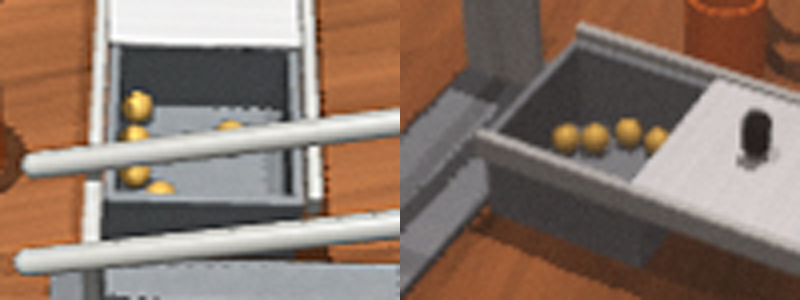

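```bash
python3 - <<'E'
from h import *
rp=R.from_euler('z',-13.8,degrees=True).as_matrix(); box=np.array([.584,.123,0])
for n,L in (('scene',[(137,105),(133,132),(135,172),(160,188),(230,128)]),('side',[(167,137),(195,137),(230,132),(257,140)])):
    u0,v0=proj(n,[.584,.123,.03]).astype(int)
    for p in L: print(n,p,((onz(n,(u0-50+p[0]/4,v0-38+p[1]*76/300),.016)-box)@rp*1e3).round(0)[:2])
    im=cv2.imread(f'pics/{n}9.png'); c=im[v0-38:v0+38,u0-50:u0+50]; h=cv2.cvtColor(c,cv2.COLOR_BGR2HSV)
E
```

```text
scene (137, 105) [-42. -41.]
scene (133, 132) [-22. -43.]
scene (135, 172) [  8. -41.]
scene (160, 188) [ 19. -25.]
scene (230, 128) [-27.  18.]
side (167, 137) [ 37. -15.]
side (195, 137) [ 20. -24.]
side (230, 132) [  1. -40.]
side (257, 140) [-19. -41.]
```

```bash
python3 - <<'E'
from h import *
o=ctrl.get_obs(); print(o['time_s'],np.round(o['wrist_force'],1)); print(ctrl.hand_in())
E
```

```text
26.15 [-0.  -0.3 -0. ]
the job is handed in; nothing more can be done
None
```

The job is done and handed in at about 26 s of the 67 s allowed. I slid the cover to its end stop, poured the steel cup's six balls into the ballast box, and stood the empty cup back under the bed edge and let go.

**Last checks:**
- **Cover:** the knob is at (0.476, 0.149), about 0.11 m from the box centre, so it is fully open.
- **Balls:** neither fixed view shows all six at once. Matching their positions across the two views gives six separate balls in the box: five in the scene camera and a sixth only in the side camera.
- **Cup:** it stands upright and looks empty at about (0.546, -0.225). It was found at (0.545, -0.226), so any difference is within measuring error.
- **Left alone:** the jack, foot, bowl and the orange look-alikes read as unmoved within the detectors' error. By my clearance estimates the gripper stayed about 2 cm or more from the bed.
- **Robot:** the gripper is open and clear of everything, with the wrist force at about 0.

**Forces near the limit:** the wrist reading reached about 115 N for a moment when I pushed the cover against its end stop, under the 120 N limit. Seating the cup on the ledge gave about 35 N.

**Checks that disagreed:** a few detections put the wrong name on something, such as "jack" on the box. I ignored these because the other cameras agreed with each other. The wrist camera did not find the foot in the last look, but the scene and side cameras did.

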